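Post-cure the printed dental models on the slide-through UV unit

TASK

Post-cure the printed dental models. Slide the carrier back to its loading station at the right-hand end, set every model on the bench teeth up on the carrier plate, and slide the carrier left until it clicks in under the lamp; then press the three keys one at a time, blue programme key, white time key, green start key. After that slide the carrier on to the unloading station at the left-hand end with the models still on it, put every model teeth up, flat on the floor of the blue case pan, and slide the empty carrier back to its loading station, leaving everything else on the bench where it is.

Things in the scene. Friction and masses are not known exactly. Their poses are not given: they have to be found in the camera images.
- curing_unit: fixed UV curing unit: aluminium base plate 120 x 510 lying along its y (yaw within about 0.07 of world y), 8 high, with two guide rods, grey end blocks 32 high, and a white lamp hood on a column behind it (+x). Origin under the middle of the base, on the bench. Stations at its y = -160 mm (loading, yellow mark), 0 (lamp, blue mark), +160 (unloading, green mark)
- lamp_face (a point): centre of the lamp's underside, 104 above the bench, over the lamp station. In the unit's axes the hood spans x -55 to +115, y -60 to +60 about this point, z 104 to 161 above the bench. The carrier plate passes 64 below it: nothing can be put on the plate from above while that is under the hood
- carrier (a joint): travel along the unit's +y (to the robot's left), m: 0 = loading station (right), 0.160 = lamp, 0.320 = unloading station (left); stops at -0.006 and 0.326. At each station a spring detent draws it in from about 5 mm either side and takes about 6 N to leave; elsewhere it slides with about 1 N and stays where left. It starts between loading station and lamp
- carrier_pad (a point): centre of the top of the carrier's steel plate, 40 above the bench; the plate is 150 (x) by 130 (y) with a rim 4 wide and 4 high all round (142 x 122 inside); axes as the curing unit's
- carrier_handle (a point): middle of the carrier's orange upright handle tab, 30 (x) by 12 (y, the slide direction), 135 in front (-x) of the plate's centre; the point is 65 above the bench, the tab rises to 85, over a 40 wide bracket with its top at 38. Push its flat +y and -y faces or pinch it across the 12 mm; keep a wide gripper's long side along the slide, the hood begins 80 behind the tab
- model_a: printed dental quadrant model: tan resin block 48 long (its x), 30 wide (its y), 16 high, with a ridge of ivory teeth 15 wide on top, 23 high in all (tooth tips 25); about 45 g. Origin at the centre of its underside, z up through the teeth. Grip it across the 30 mm width. 2 to 4 of the four are present, teeth up on the bench ahead and right of the robot
- model_b: printed dental quadrant model: tan resin block 48 long (its x), 30 wide (its y), 16 high, with a ridge of ivory teeth 15 wide on top, 23 high in all (tooth tips 25); about 45 g. Origin at the centre of its underside, z up through the teeth. Grip it across the 30 mm width. 2 to 4 of the four are present, teeth up on the bench ahead and right of the robot
- model_c: printed dental quadrant model: tan resin block 48 long (its x), 30 wide (its y), 16 high, with a ridge of ivory teeth 15 wide on top, 23 high in all (tooth tips 25); about 45 g. Origin at the centre of its underside, z up through the teeth. Grip it across the 30 mm width. 2 to 4 of the four are present, teeth up on the bench ahead and right of the robot
- model_d: printed dental quadrant model: tan resin block 48 long (its x), 30 wide (its y), 16 high, with a ridge of ivory teeth 15 wide on top, 23 high in all (tooth tips 25); about 45 g. Origin at the centre of its underside, z up through the teeth. Grip it across the 30 mm width. 2 to 4 of the four are present, teeth up on the bench ahead and right of the robot
- case_pan: loose blue plastic case pan, open tray 182 (its x) by 137 (its y) and 28 high, walls 4, floor 4 thick (174 x 129 inside), 0.35 kg; origin at the centre of its underside, z up; stands to the robot's left
- key_programme_top (a point): middle of the top of the blue programme key: round spring key 22 across in a black collar on the white control box (66 x 150, 34 high). Key tops stand 55 above the bench, 9 above the collars (38 across); keys 44 apart in a row, blue the leftmost seen from the robot, then white, then green. z up
- key_time_top (a point): the same for the white time key, middle of the row
- key_start_top (a point): the same for the green start key, rightmost of the row
- key_programme (a joint): how far the blue programme key is pressed, m: 0 up, 0.005 fully down (4 N); counts as pressed beyond 0.003; springs back
- key_time (a joint): how far the white time key is pressed, m: 0 up, 0.005 fully down (4 N); counts as pressed beyond 0.003; springs back
- key_start (a joint): how far the green start key is pressed, m: 0 up, 0.005 fully down (4 N); counts as pressed beyond 0.003; springs back
- wax_tin: bystander: open round steel tin of red wax, 68 across, 18 high; origin under its centre
- tin_lid: bystander: round steel tin lid, 72 across, 9 high; origin under its centre
- glaze_jar: bystander: small closed jar, 40 across, 45 high; origin under its centre
- pin_board: bystander: green pin board 100 x 75, with crowns on it, 30 high; origin under its centre
- pin_board2: bystander: smaller green pin board 90 x 60 with two crowns, 30 high; origin under its centre

How it is judged:
By the outcome, as a careful person would: the job done as asked, in the order asked, and still so for the second after the job is handed in, with the robot touching nothing.
Of model_a, model_b, model_c, model_d only 2 to 4 are there at a start; the rules pass over those that are not, and their reading is None.
At some moment in a run one of model_a, model_b, model_c, model_d, case_pan may be knocked a few centimetres aside while the robot is not near it.
Once in a run the grip may slacken for a moment while it holds something.
It also fails if it takes over 210 s, if anything falls off the work surface, if the arm or the gripper's body presses on something with over 40 N, if the wrist force passes 120 N, or if a joint passes its speed limit or range.

ROBOT

A 6-joint arm with a two-finger parallel gripper is mounted at the origin on the work surface. World frame = base frame: x ahead of the robot, y to its left, z up, the work surface at z = 0. Lengths are in mm, angles in rad, forces in N, time in s.
With the tool pointing down it reaches from about 250 to 775 mm from the base axis. Payload 4 kg.
Tool frame: the origin (TCP) lies at the very end of the fingers, on their centre line; the grasp point (between the pads) lies 19 mm behind it; z points along the fingers, y is the direction in which the jaws open and shut (so a half turn about z gives the same grasp; the last joint's range is limited). The gripper opens to 94 mm and grips with 3 to 60 N. Pads are 16 mm wide; open, the fingers measure 119 mm over their backs; the gripper's body (75 mm by 177 mm) begins 78 mm behind the grasp point.
Start: joints at [-1.246, 0.087, 1.371, -0, 1.684, -0.103], TCP at [228.178, -500.455, 205.506] pointing down, gripper open.
Joint ranges: [-3.1, 3.1], [-0.76, 2.03], [0.27, 2.55], [-1.08, 4.22], [0.17, 2.65], [-2.57, 2.57]. Speed limits (rad/s): [2.79, 2.79, 3.14, 3.14, 3.14, 3.14].

INTERFACE

Orientations are given as a rotation vector (axis times angle).
In Python, from workcell import * gives the robot as it stands.
- The arm moves only by the shell command python3 -m creep 'ROWS' [OPENING] [FORCE]. ROWS is JSON, a list of rows, each a list of 4 numbers: the shift along the tool's x, y, z in mm, then the turn about the tool's z in degrees. A call has 1 to 12 rows; each row shifts and turns the commanded pose from where the row before left it, along the tool's axes as they then stand; what a row does not reach is not made up. A row lasts 1/10 s, in which the tool goes at most 50 mm and 8.59 degrees, less where a joint would pass 70% of its speed; a pose out of reach is approached as far as the arm can. A call is refused whole if a number of a shift passes 50 or a number of a turn 8.59, either way. A call with a gripper value outside its range is refused whole. OPENING is the closure, from 0 (fully open) to 1 (shut), set as the call begins (- or left out, the last holds). The fingers move at their own pace and stop on an object; FORCE is the grip in N (left out, the last holds). Time passes only in rows, so rows that do not move let the fingers close. It gives the time, the measured TCP pose, the force and the opening at its end, in the units of the state.
- get_obs(): the state, without advancing time (a new reading comes with each control period).
- capture(name): name is "scene" or "top" or "wrist"; returns a dict with "image" (400x640x3 uint8, red, green, blue), "range_z" (400x640 float32, mm along the optical axis (not along the pixel's ray), 0 where there is no reading), "intrinsics" (3x3 intrinsics, pixels), "distortion" ([k1, k2, p1, p2, k3] as OpenCV has them; the pictures are not rectified), "view" (4x4, takes a point from world to camera coordinates); the wrist camera has in their place "T_tool_cam" (4x4, takes a point from camera to tool coordinates, whose origin is the TCP and whose axes are the flange's). Camera axes: x right, y down, z forward; pixel columns grow to the right and rows downward; lengths in mm; the calibration is good to about 2 mm. A picture is of the moment at which its call begins: read the wrist's pose just before it.
- close_job(): hands the job in, once; it reports no verdict.
Trained networks look in a picture, given as the dict that the camera call returned (one of the last four; its "shot" number tells which), for a name from the list of things; names that differ only in an ending like _2 or _b are one class to them, and where a whole thing is asked for, a point or a joint stands for the part that bears it (a point fixed in the world has none). Each returns a list of dicts, best first, with "score" (0 to 1); they miss things now and then, are a little off and sometimes report something else, mostly with a low value. They report only what shows in the picture. A call takes as long as a camera call.
- boxes_of(picture, thing): "rect" ([left, top, width, height] in pixels, round what is visible of it).
- spot_point(picture, thing): "at" ([column, row] in pixels: a listed point, or the origin of a listed thing).
The state is a dict: "time": time; "joints": joint angles; "joint_velocities": joint speeds; "effort": joint torques, N m; "ee_pos": TCP position; "ee_rot": TCP orientation; "wrist_force": force on the tool from outside, world axes, zero at the start; "moment": the same for the moment, N m; "gripper_width": finger opening in mm.
Only numpy, scipy, OpenCV 4.12 (cv2) and the standard library are available. Lean on these libraries where they do the work, as an engineer would, in place of code of your own. Each camera call takes 0.05 s, during which the arm holds its last target.

## Working session

There is one attempt and no reset: what is moved stays moved. The work goes in short steps, Python scripts to look and compute and a shell command to move; the robot and the scene stay as the last step left them, time stands still between calls to the robot, and variables do not carry over. Pictures are saved under pics/ and viewed, and the job is handed in when it is done.

```bash
ls; mkdir -p pics
python3 - <<'E'
from workcell import *
import cv2
print(get_obs())
for n in ("scene","top","wrist"):
    p=capture(n); cv2.imwrite(f"pics/{n}0.png",p["image"][:,:,::-1])
    print(n,p["intrinsics"],p["distortion"],p.get("view",p.get("T_tool_cam")))
E
```

```text
pics
{'time': 0.0, 'joints': array([-1.24608315e+00,  8.79797140e-02,  1.37222449e+00, -1.84498479e-05,
        1.68358391e+00, -1.03086751e-01]), 'joint_velocities': array([ 0.00104644,  0.0022324 ,  0.00090986, -0.00046659, -0.00068253,
       -0.0009077 ]), 'effort': array([-1.26772062e-03, -3.40186429e+01, -3.02429581e+01,  7.17540015e-02,
        3.30685882e-02, -1.86021894e-04]), 'ee_pos': array([ 228.00346796, -499.92624417,  204.30576374]), 'ee_rot': array([-3.06786768e+00, -6.66408108e-01,  4.09709488e-04]), 'wrist_force': array([ 1.15049457, -0.9063413 ,  0.47281066]), 'moment': array([-0.02050234, -0.00901263, -0.00230431]), 'gripper_width': 93.95148234572768}
scene [[518.37472746   0.         325.3226989 ]
 [  0.         518.37472746 203.14056667]
 [  0.           0.           1.        ]] [-0.0580094  0.         0.         0.         0.       ] [[ 4.95599029e-01  8.68525824e-01  6.67041601e-03 -2.18724780e+02]
 [ 5.81263869e-01 -3.25955188e-01 -7.45577313e-01 -2.55750473e+02]
 [-6.45378894e-01  3.73384665e-01 -6.66385756e-01  1.97768929e+03]
 [ 0.00000000e+00  0.00000000
[... 259 characters left out ...]
70e-01 -1.34727303e-02 -6.28669088e+01]
 [-9.98112157e-01 -1.63578326e-02 -5.91991867e-02  5.30186697e+02]
 [ 5.89646872e-02  1.44645716e-02 -9.98155269e-01  1.14923631e+03]
 [ 0.00000000e+00  0.00000000e+00  0.00000000e+00  1.00000000e+00]]
wrist [[334.23903994   0.         323.72681886]
 [  0.         334.23903994 198.96165673]
 [  0.           0.           1.        ]] [0.01202547 0.         0.         0.         0.        ] [[-4.20505856e-04 -9.74160020e-01 -2.25858539e-01  6.38040328e+01]
 [ 9.99999665e-01 -5.68097597e-04  5.88475654e-04  7.61362955e-01]
 [-7.01579148e-04 -2.25858216e-01  9.74159933e-01 -1.78719525e+02]
 [ 0.00000000e+00  0.00000000e+00  0.00000000e+00  1.00000000e+00]]
```

View pics/top0.png

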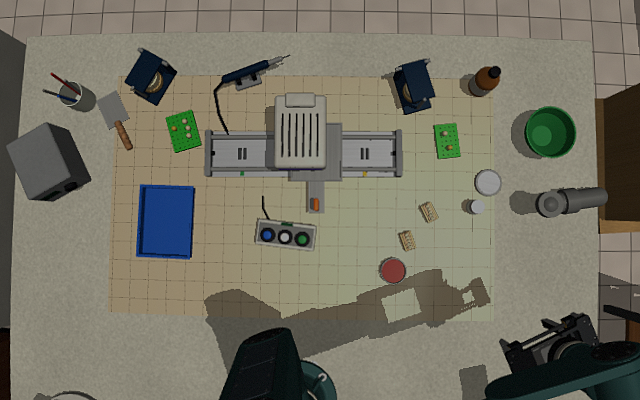

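View pics/scene0.png

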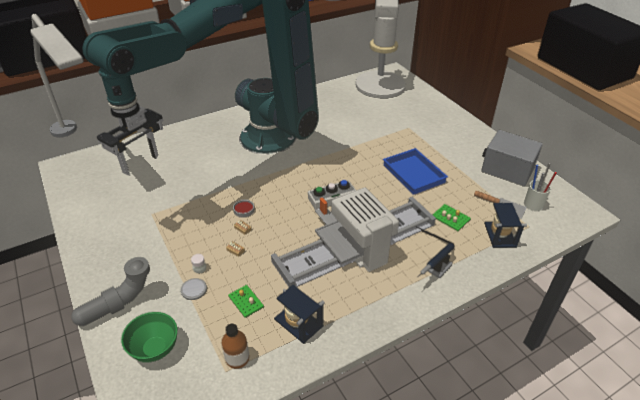

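View pics/wrist0.png

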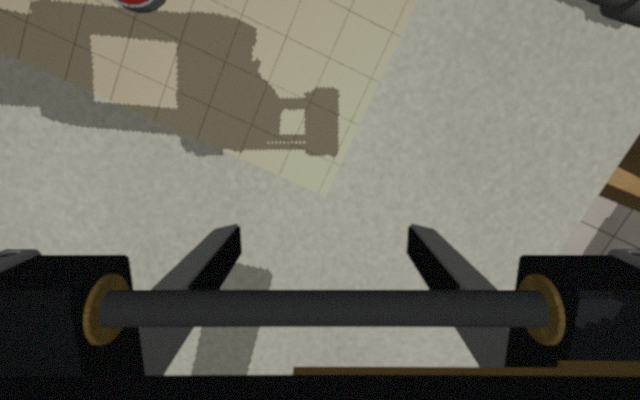

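The top view shows two models at (407,240) and (429,212), the pan at (166,221), the handle at (314,205), and the keys from (267,236) to (302,240). The carrier is partly under the hood.

```bash
cat > h.py <<'E'
from workcell import *
import numpy as np, cv2
from scipy.spatial.transform import Rotation as R
def cam2world(p,obs=None):
    if "view" in p: return np.linalg.inv(np.array(p["view"]))
    T=np.eye(4);T[:3,:3]=R.from_rotvec(obs["ee_rot"]).as_matrix();T[:3,3]=obs["ee_pos"]
    return T@np.array(p["T_tool_cam"])
def ray(p,uv,obs=None):
    q=cv2.undistortPoints(np.array([[uv]],float),np.array(p["intrinsics"]),np.array(p["distortion"],float))[0,0]
    C=cam2world(p,obs); return C[:3,3],C[:3,:3]@np.array([q[0],q[1],1.])
def onz(p,uv,z,obs=None):
    o,d=ray(p,uv,obs); return o+d*(z-o[2])/d[2]
def atrange(p,uv,obs=None,r=1):
    u,v=int(round(uv[0])),int(round(uv[1])); a=p["range_z"][max(0,v-r):v+r+1,max(0,u-r):u+r+1]; a=a[a>0]
    if len(a)==0: return None
    o,d=ray(p,uv,obs); return o+d*np.median(a)
def cloud(p,obs=None):
    h,w=p["range_z"].shape
    uv=np.stack(np.meshgrid(np.arange(w),np.arange(h)),-1).reshape(-1,1,2).astype(float)
    q=cv2.undistortPoints(uv,np.array(p["intrinsics"]),np.array(p["distortion"],float))[:,0]
    z=p["range_z"].reshape(-1); P=np.c_[q*z[:,None],z]
    C=cam2world(p,obs); return (P@C[:3,:3].T+C[:3,3]).reshape(h,w,3), p["range_z"]>0
def tri(rays):
    A=np.zeros((3,3));b=np.zeros(3)
    for o,d in rays:
        d=d/np.linalg.norm(d);M=np.eye(3)-np.outer(d,d);A+=M;b+=M@o
    return np.linalg.solve(A,b)
def shot(name,fn=None):
    obs=get_obs() if name=="wrist" else None
    p=capture(name)
    if fn: cv2.imwrite("pics/"+fn+".png",p["image"][:,:,::-1])
    return p,obs
E
python3 - <<'E'
from h import *
np.set_printoptions(precision=1,suppress=True)
t,_=shot("top");s,_=shot("scene")
Z=dict(model_a=0,case_pan=0,carrier_pad=40,carrier_handle=65,lamp_face=104,key_programme_top=55,key_time_top=55,key_start_top=55,curing_unit=0,wax_tin=0,tin_lid=0,glaze_jar=0,pin_board=0)
for n,z in Z.items():
    for nm,p in (("top",t),("scene",s)):
        for k in spot_point(p,n)[:5]:
            print(n,nm,round(k["score"],2),np.array(k["at"]),onz(p,k["at"],z),atrange(p,k["at"]))
E
```

```text
model_a top 0.53 [426.5 211. ] [ 492.3 -329.4    0. ] [ 491.9 -325.9   15.9]
model_a top 0.29 [303.  240.2] [411.2  -8.7   0. ] [413.6 -11.5  53.8]
model_a top 0.16 [314.5 150.9] [645.3 -34.3   0. ] [620.6 -39.3 159.2]
model_a scene 0.61 [234.6 250.1] [ 490.3 -338.     0. ] [ 506.8 -342.6   17.9]
model_a scene 0.46 [243.7 230.6] [ 427.6 -282.     0. ] [ 439.5 -285.8   12.1]
model_a scene 0.17 [329.2 185. ] [366.4  58.    0. ] [417.7  27.6  49.7]
case_pan top 0.76 [168.3 222.5] [450.2 348.8   0. ] [450.2 347.8   2.7]
case_pan scene 0.75 [413.2 174. ] [457.8 344.7   0. ] [459.6 343.1   1.9]
carrier_pad top 0.75 [316.3 151.3] [638.2 -40.2  40. ] [619.5 -43.4 160.8]
carrier_pad scene 0.64 [345.9 236.6] [636.9 -42.2  40. ] [635.6 -41.4  38.4]
carrier_handle top 0.91 [315.4 205. ] [501. -41.  65.] [500.3 -41.5  84.1]
carrier_handle top 0.56 [392. 269.] [ 347.3 -231.3   65. ] [ 341.5 -239.3    9.4]
carrier_handle scene 0.88 [321.6 203.9] [500.7 -47.6  65. ] [509.7 -52.7  74.3]
carrier_handle scene 0.2 [319.  188.2] [431.5 -18.   65. ] [420.5 -11.9  54.4]
lamp_face top 0.58 [181.  130.6] [67
[... 1396 characters left out ...]
 scene 0.68 [193.9 291.6] [ 580.6 -495.6    0. ] [ 588.6 -496.8    9.4]
glaze_jar top 0.6 [468.  204.3] [ 511.5 -439.2    0. ] [ 510.8 -433.7   17.5]
glaze_jar scene 0.56 [199.1 268.4] [ 507.2 -454.5    0. ] [ 522.6 -457.2   17. ]
glaze_jar scene 0.37 [244.7 300.1] [ 675.6 -384.9    0. ] [ 682.5 -386.9    9.1]
pin_board top 0.96 [185.8 131.2] [694.3 310.6   0. ] [692.3 307.3  10.3]
pin_board top 0.56 [446.3 138.2] [ 685.3 -381.9    0. ] [ 683.7 -379.7    8.5]
pin_board scene 0.97 [451.7 218.2] [699.5 315.8   0. ] [708.1 306.   11.6]
pin_board scene 0.96 [245.5 298.3] [ 671.  -380.6    0. ] [ 677.3 -382.4    8.2]
pin_board scene 0.42 [240.1 209.4] [ 332.2 -254.1    0. ] [ 340.  -256.5    7.3]
```

```bash
cat > fit.py <<'E'
from h import *
np.set_printoptions(precision=1,suppress=True)
def rect(P):
    (c,s,a)=cv2.minAreaRect(P[:,:2].astype(np.float32)); 
    return np.array(c),np.array(s),a
def comps(mask,X,minn=15):
    n,l=cv2.connectedComponents(mask.astype(np.uint8))
    out=[]
    for i in range(1,n):
        m=l==i
        if m.sum()>=minn: out.append((m,X[m]))
    return out
def analyze(name,obs=None,p=None):
    if p is None: p,obs=shot(name)
    X,ok=cloud(p,obs); hsv=cv2.cvtColor(p["image"],cv2.COLOR_RGB2HSV).astype(int); H,S,V=hsv[...,0],hsv[...,1],hsv[...,2]
    x,y,z=X[...,0],X[...,1],X[...,2]
    B=ok&(x>230)&(x<850)&(y>-560)&(y<480)
    for nm,m in dict(orange=B&(H<14)&(S>150)&(V>100)&(z>30),blue=B&(H>100)&(H<130)&(S>120)&(z<75),
        green=B&(H>40)&(H<90)&(S>120)&(z>30),tan=B&(z>11)&(z<75)&(H>8)&(H<32)&(S>35),
        ).items():
        for mm,P in comps(m,X):
            c,s,a=rect(P); v,u=np.nonzero(mm)
            print(name,nm,len(P),"rect c",c,"size",s,"ang %.1f"%a,"z med %.1f max %.1f"%(np.median(P[:,2]),np.percentile(P[:,2],97)),"px",u.mean().round(),v.mean().round())
    return p,X,ok
if __name__=="__main__":
    import sys
    for n in sys.argv[1:]: analyze(n)
E
python3 fit.py top scene
python3 - <<'E'
from fit import *
p,_=shot("top");X,ok=cloud(p)
im=p["image"][60:260,190:450]; cv2.imwrite("pics/topz.png",cv2.resize(im,None,fx=3,fy=3,interpolation=cv2.INTER_CUBIC)[:,:,::-1])
for z0,z1 in ((36,46),(24,36),(4,14)):
    m=ok&(X[...,2]>z0)&(X[...,2]<z1)&(X[...,0]>500)&(X[...,0]<760)&(X[...,1]>-320)&(X[...,1]<260)
    for mm,P in comps(m,X,20):
        print(z0,len(P),rect(P),P.min(0),P.max(0))
E
```

```text
top orange 48 rect c [501.7 -42.8] size [26.8  9.9] ang 1.1 z med 83.2 max 87.1 px 316.0 204.0
top blue 341 rect c [823.7 399.2] size [71.2 99.6] ang 59.5 z med 8.7 max 54.3 px 160.0 88.0
top blue 307 rect c [837.2 149. ] size [ 20.6 119.8] ang 17.6 z med 62.3 max 71.2 px 241.0 73.0
top blue 404 rect c [ 805.6 -287.4] size [105.   71.6] ang 18.0 z med 9.0 max 53.3 px 407.0 97.0
top blue 16 rect c [715.8 210. ] size [36.2  2.5] ang 26.0 z med 6.1 max 10.8 px 223.0 123.0
top blue 3969 rect c [454.9 350.1] size [145.  188.8] ang 88.7 z med 3.9 max 29.5 px 165.0 221.0
top blue 71 rect c [425.8  79. ] size [22.6 21.7] ang 1.5 z med 53.2 max 57.7 px 267.0 235.0
top green 17 rect c [453.   32.1] size [23.1  4.2] ang 81.8 z med 33.9 max 36.6 px 286.0 224.0
top green 66 rect c [416.1  -8.6] size [20.1 20.6] ang 1.0 z med 52.3 max 57.3 px 302.0 239.0
top green 58 rect c [ 262.3 -482.6] size [47.7 16.9] ang 70.0 z med 446.8 max 516.7 px 579.0 347.0
top green 33 rect c [ 270.1 -447.8] size [ 4.2 22.1] ang 19.6 z med 536.9 max 548.5 px 585.0 357.0
top green 90 rect c [ 258.4 -433.7] size [69.8 24
[... 5740 characters left out ...]

4 152 (array([ 696.1, -175.1]), array([ 11.4, 133.8]), 1.5683226585388184) [ 689.5 -242.1    4.1] [ 703.1 -108.3   12. ]
4 80 (array([689.7, 112.5]), array([ 6.4, 74.7]), 0.5186718106269836) [686.4  75.2   4. ] [693.1 149.9  11.3]
4 1472 (array([636.3, 153.8]), array([ 70. , 165.6]), 0.6486126780509949) [600.5  70.7   4. ] [671.8 236.8  13.9]
4 1229 (array([ 641. , -175.9]), array([ 69.6, 134.3]), 1.022022008895874) [ 605.5 -242.5    4. ] [ 676.8 -108.6   13.9]
4 355 (array([580. , 132.5]), array([ 13.3, 208.9]), 0.8176903128623962) [572.5  28.    4. ] [588.1 236.9  13.6]
4 243 (array([ 584.8, -177.4]), array([ 13.4, 135.4]), 0.8697995543479919) [ 578.3 -245.2    4.1] [ 592.3 -109.7   13.6]
```

View pics/topz.png

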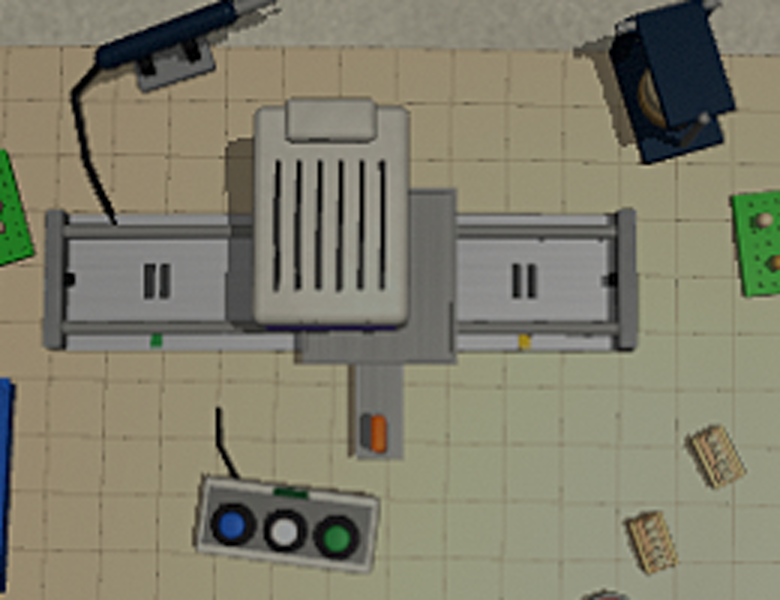

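```bash
python3 -m creep '[[0,0,0,8.2],[0,0,0,8.2],[0,0,0,8.1],[27,-46,0,0],[27,-46,0,0],[27,-46,0,0],[27,-46,0,0],[27,-46,0,0],[27,-46,0,0],[27,-46,0,0],[27,-46,0,0],[27,-46,0,0]]' 0.6; python3 -m creep '[[0,0,0,0],[0,0,0,0],[0,0,0,0]]'
cat > pos.py <<'E'
from h import *
np.set_printoptions(precision=1,suppress=True)
o=get_obs();M=R.from_rotvec(o["ee_rot"]).as_matrix()
print("t %.1f"%o["time"],"pos",o["ee_pos"],"yaw %.1f"%np.degrees(np.arctan2(M[1,0],M[0,0])),"tilt",M[:,2].round(3),"F",o["wrist_force"],"w %.1f"%o["gripper_width"])
E
python3 pos.py
```

```text
time: 2.9
ee_pos: [456.6, -110.4, 205.9]
ee_rot: [3.141, 0.0, 0.002]
wrist_force: [0.8, -0.7, -0.5]
gripper_width: 37.9
time: 3.2
ee_pos: [455.5, -113.1, 205.5]
ee_rot: [3.141, -0.001, -0.0]
wrist_force: [-0.3, -0.3, -0.2]
gripper_width: 37.7
t 3.2 pos [ 455.5 -113.1  205.5] yaw -0.0 tilt [-0. -0. -1.] F [-0.3 -0.3 -0.2] w 37.7
```

```bash
python3 -m creep '[[23,-35,0,0],[23,-35,0,0],[0,0,0,0],[0,0,0,0]]'; python3 pos.py
python3 - <<'E'
from fit import *
p,o=shot("wrist","w1")
analyze("wrist",o,p)
for k in spot_point(p,"carrier_handle")[:2]: print(k,onz(p,k["at"],65,o))
E
```

```text
time: 3.6
ee_pos: [501.6, -43.6, 205.3]
ee_rot: [3.141, -0.002, -0.001]
wrist_force: [-0.7, -1.4, -0.2]
gripper_width: 37.4
t 3.6 pos [501.6 -43.6 205.3] yaw -0.1 tilt [-0. -0. -1.] F [-0.7 -1.4 -0.2] w 37.4
wrist orange 308 rect c [504.8 -43.7] size [27.7  9.8] ang 2.3 z med 84.1 max 85.6 px 322.0 190.0
wrist blue 5193 rect c [457.7 306.8] size [ 66.3 182.4] ang 85.6 z med 7.1 max 28.9 px 24.0 205.0
wrist blue 192 rect c [432.3  78.1] size [11.2 24.7] ang 0.2 z med 52.2 max 55.0 px 210.0 250.0
wrist green 87 rect c [453.5  31. ] size [25.4  4.7] ang 84.8 z med 34.1 max 35.2 px 255.0 227.0
wrist green 288 rect c [448.9 -21.4] size [14.7 97.5] ang 76.9 z med 54.1 max 229.0 px 293.0 264.0
wrist tan 1231 rect c [ 490.4 -334.7] size [49.1 31.3] ang 27.3 z med 17.5 max 24.2 px 582.0 189.0
wrist tan 57 rect c [517.  -42.8] size [ 4.8 12.8] ang 11.9 z med 60.5 max 74.6 px 322.0 171.0
wrist tan 1035 rect c [ 416.2 -279.5] size [47.9 29.6] ang 19.9 z med 17.6 max 24.0 px 523.0 251.0
{'at': [324.3, 190.7], 'score': 0.71} [500.1 -45.7  65. ]
```

View pics/w1.png

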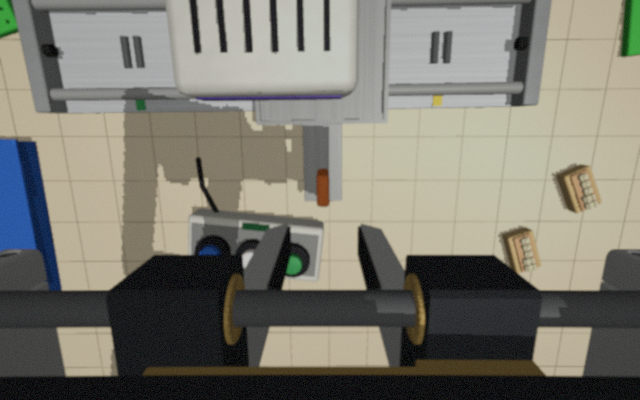

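The wrist view shows the handle tab at (322,190), between the fingers. It comes out at (504,-43.5), which agrees with the top view. I'll go down around it.

```bash
python3 -m creep '[[2,0,30,0],[0,0,30,0],[0,0,30,0],[0,0,30,0],[0,0,20,0],[0,0,10,0],[0,0,0,0],[0,0,0,0]]'; python3 -m creep '[[0,0,0,0],[0,0,0,0],[0,0,0,0]]' 0.79 10; python3 pos.py
```

```text
time: 4.5
ee_pos: [504.4, -43.2, 56.6]
ee_rot: [3.141, -0.002, 0.003]
wrist_force: [-0.3, -0.1, 0.5]
gripper_width: 37.4
time: 4.8
ee_pos: [504.5, -42.4, 56.5]
ee_rot: [3.141, 0.001, 0.003]
wrist_force: [-0.1, 0.2, -0.1]
gripper_width: 20.4
t 4.8 pos [504.5 -42.4  56.5] yaw 0.0 tilt [ 0. -0. -1.] F [-0.1  0.2 -0.1] w 20.4
```

```bash
python3 -m creep '[[0,12,0,0],[0,14,0,0],[0,14,0,0],[0,14,0,0],[0.5,14,0,0],[0.5,14,0,0],[0.5,14,0,0],[0,14,0,0],[0,9,0,0],[0,6,0,0],[0,0,0,0],[0,0,0,0]]'; python3 pos.py
python3 - <<'E'
from fit import *
p,o=shot("wrist","w2"); q,_=shot("top","t2")
for a,b in ((p,o),(q,None)):
  analyze("top",b,a)if b is None else None
  for k in spot_point(a,"carrier_handle")[:2]: print(k,onz(a,k["at"],65,b))
E
```

```text
time: 6.0
ee_pos: [505.4, -168.3, 55.4]
ee_rot: [3.14, -0.0, -0.0]
wrist_force: [0.3, -0.6, 0.5]
gripper_width: 19.6
t 6.0 pos [ 505.4 -168.3   55.4] yaw -0.0 tilt [-0. -0. -1.] F [ 0.3 -0.6  0.5] w 19.6
{'at': [321.8, 244.4], 'score': 0.64} [ 505.5 -168.5   65. ]
top blue 340 rect c [823.5 399.2] size [70.2 99.3] ang 59.2 z med 8.5 max 49.7 px 160.0 88.0
top blue 300 rect c [837.1 148.6] size [ 21.2 123.8] ang 18.5 z med 62.5 max 71.3 px 241.0 73.0
top blue 410 rect c [ 806.3 -287.2] size [107.   71.2] ang 18.0 z med 8.8 max 53.8 px 407.0 96.0
top blue 24 rect c [718.7 211.1] size [48.9  3.6] ang 26.0 z med 7.3 max 10.0 px 222.0 122.0
top blue 3959 rect c [454.1 350.2] size [146.  186.8] ang 88.6 z med 3.8 max 29.7 px 165.0 221.0
top blue 71 rect c [425.8  79.1] size [22.6 21.8] ang 1.4 z med 53.3 max 57.2 px 267.0 235.0
top green 15 rect c [ 547.1 -153. ] size [15.1  5.6] ang 70.1 z med 424.1 max 427.4 px 377.0 171.0
top green 21 rect c [452.7  33.2] size [25.6  4.9] ang 80.1 z med 33.4 max 35.7 px 286.0 224.0
top green 69 rect c [416.1  -7.5] size [22.8 20.3] ang 89.2 z med 52.6 m
[... 913 characters left out ...]
ang 0.4 z med 27.2 max 29.7 px 188.0 128.0
top tan 111 rect c [670.9 472.2] size [58.3 17.3] ang 22.3 z med 16.6 max 21.4 px 125.0 140.0
top tan 18 rect c [ 693.5 -370. ] size [9.3 8.3] ang 45.1 z med 26.6 max 30.6 px 444.0 133.0
top tan 19 rect c [679.5 295.2] size [10.   9.8] ang 49.4 z med 25.0 max 29.6 px 189.0 135.0
top tan 19 rect c [ 658.7 -383.5] size [9.6 9.2] ang 27.3 z med 24.1 max 29.3 px 449.0 147.0
top tan 200 rect c [ 489.5 -333.1] size [46.1 31. ] ang 26.6 z med 16.6 max 24.6 px 429.0 212.0
top tan 132 rect c [ 414.8 -278.2] size [43.8 29.6] ang 19.2 z med 17.8 max 24.6 px 409.0 242.0
top tan 15 rect c [417.2  71.7] size [10.5 24.5] ang 46.4 z med 44.9 max 49.2 px 270.0 238.0
```

View pics/w2.png

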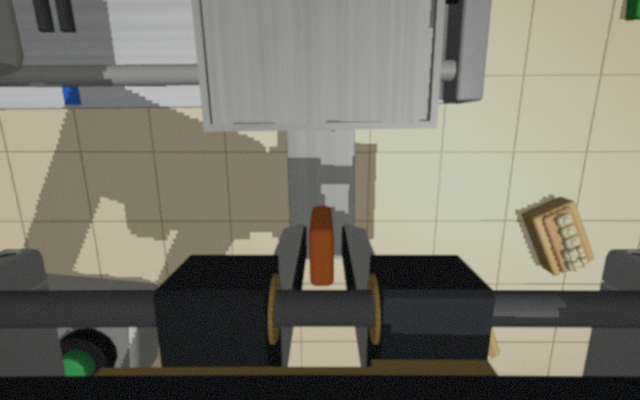

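```bash
python3 -m creep '[[0,0,-10,0],[0,0,-40,0],[0,0,-50,0],[0,0,-50,0],[40,0,-40,0],[40,0,-30,0],[0,0,0,0],[0,0,0,0]]' 0.3; python3 pos.py
python3 - <<'E'
from fit import *
p,o=shot("wrist","w3")
X,ok=cloud(p,o)
m=ok&(X[...,2]>36)&(X[...,2]<46)&(X[...,0]>550)&(X[...,0]<760)&(X[...,1]>-320)&(X[...,1]<-80)
for mm,P in comps(m,X,50): print(len(P),rect(P))
m=ok&(X[...,2]>24)&(X[...,2]<34)&(X[...,0]>560)&(X[...,0]<720)
for mm,P in comps(m,X,50): print("b",len(P),rect(P))
hsv=cv2.cvtColor(p["image"],cv2.COLOR_RGB2HSV).astype(int)
m=ok&(hsv[...,0]<14)&(hsv[...,1]>150)&(hsv[...,2]>90)&(X[...,2]>78)
for mm,P in comps(m,X,20): print("or",len(P),rect(P))
for k in spot_point(p,"carrier_pad")[:2]: print(k,onz(p,k["at"],40,o))
E
```

```text
time: 7.0
ee_pos: [581.1, -167.3, 271.0]
ee_rot: [3.141, 0.001, -0.0]
wrist_force: [-0.7, -0.6, 0.4]
gripper_width: 65.8
t 7.0 pos [ 581.1 -167.3  271. ] yaw 0.0 tilt [-0. -0. -1.] F [-0.7 -0.6  0.4] w 65.8
14471 (array([ 632.7, -166.3]), array([165.5, 130.1]), 0.7808474898338318)
b 1585 (array([ 642. , -247.9]), array([118.1,  27.3]), 0.42455241084098816)
b 92 (array([ 695.8, -372.5]), array([11.5, 11.7]), 0.757866382598877)
b 440 (array([681.1, -69. ]), array([10.8, 58.5]), 1.6258097887039185)
b 524 (array([677.7, 185.8]), array([11.6, 71.5]), 0.3919319212436676)
b 87 (array([ 659.3, -385.4]), array([11.6, 10.9]), 48.030113220214844)
b 787 (array([591.8, 202.5]), array([89.7, 62. ]), 60.118629455566406)
b 375 (array([597.6, -69.5]), array([10.4, 58.3]), 0.2422991842031479)
or 194 (array([ 506.8, -167.9]), array([27.9,  9.3]), 0.15956495702266693)
{'at': [321.6, 128.0], 'score': 0.95} [ 637.7 -166.2   40. ]
{'at': [491.0, 92.2], 'score': 0.31} [ 678.4 -364.    40. ]
```

View pics/w3.png

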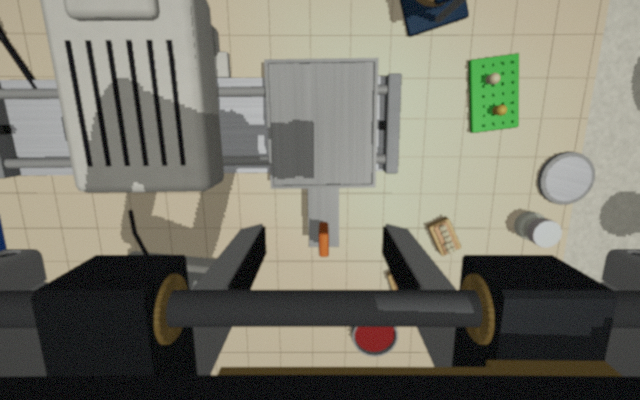

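The carrier is at the loading station: the plate centre reads (641,-166.3), and the plate shows at (322,125) against the end block. Next I'll go over to model 1.

```bash
python3 -m creep '[[-23,40,0,0],[-23,40,20,0],[-23,40,30,0],[-22,46,40,0],[0,0,30,-7],[0,0,0,-7],[0,0,0,-7],[0,0,0,-6],[0,0,0,0],[0,0,0,0]]'; python3 pos.py
cat > mod.py <<'E'
from fit import *
import sys
def models(name,fn=None,zlo=11,zhi=75,box=(230,850,-560,480)):
    p,o=shot(name,fn); X,ok=cloud(p,o)
    hsv=cv2.cvtColor(p["image"],cv2.COLOR_RGB2HSV).astype(int);H,S=hsv[...,0],hsv[...,1]
    m=ok&(X[...,2]>zlo)&(X[...,2]<zhi)&(H>8)&(H<32)&(S>35)&(X[...,0]>box[0])&(X[...,0]<box[1])&(X[...,1]>box[2])&(X[...,1]<box[3])
    for mm,P in comps(m,X,60):
        c,s,a=rect(P)
        if not(35<max(s)<60 and 22<min(s)<40): continue
        if s[0]<s[1]: a+=90
        v,u=np.nonzero(mm)
        print(name,len(P),"c",c,"size",s,"long axis deg %.1f"%((a+90)%180-90),"z 3/50/97%",np.percentile(P[:,2],[3,50,97]),"px",u.mean().round(),v.mean().round())
    return p,o
if __name__=="__main__":
    n=sys.argv[1]; p,o=models(n,sys.argv[2])
    for k in spot_point(p,"model_a")[:3]: print(round(k["score"],2),k["at"],onz(p,k["at"],float(sys.argv[3]) if len(sys.argv)>3 else 0,o))
E
python3 mod.py wrist w4
```

```text
time: 8.1
ee_pos: [495.8, -318.3, 162.3]
ee_rot: [-3.055, -0.729, 0.002]
wrist_force: [0.2, 0.7, -0.5]
gripper_width: 65.6
t 8.1 pos [ 495.8 -318.3  162.3] yaw 26.9 tilt [-0.  0. -1.] F [ 0.2  0.7 -0.5] w 65.6
wrist 1392 c [ 491.2 -334.9] size [47.5 29.5] long axis deg 26.7 z 3/50/97% [13.9 17.5 23.8] px 335.0 198.0
wrist 463 c [ 416.7 -280.2] size [48.3 30. ] long axis deg 20.6 z 3/50/97% [11.8 15.3 21.8] px 260.0 228.0
0.83 [336.6, 199.2] [ 488.2 -338.1    0. ]
0.69 [254.5, 235.2] [ 413.1 -277.7   -0. ]
```

View pics/w4.png

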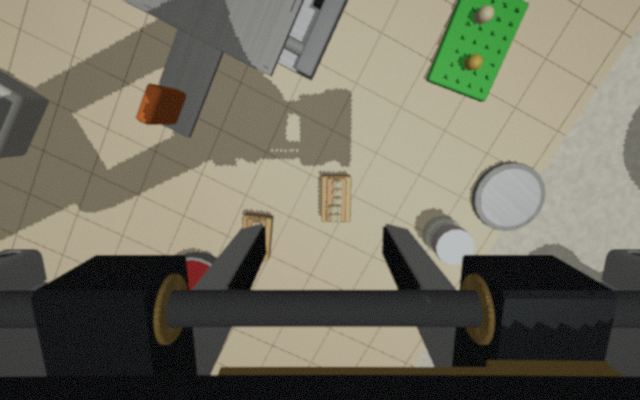

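The wrist view has model 1 at (335,198). Its centre is (490.5,-334.5), long axis 26.9 deg, and the block and tooth tops are at 17 and 24 mm, as expected. I'll descend now.

```bash
python3 -m creep '[[-12,12,20,0],[0,0,40,0],[0,0,40,0],[0,0,30,0],[0,0,18,0],[0,0,9,0],[0,0,0,0],[0,0,0,0]]' 0.45; python3 pos.py
```

```text
time: 9.0
ee_pos: [492.5, -335.6, 7.1]
ee_rot: [3.053, 0.733, 0.002]
wrist_force: [1.2, -0.5, -0.5]
gripper_width: 51.7
t 9.0 pos [ 492.5 -335.6    7.1] yaw 27.0 tilt [ 0. -0. -1.] F [ 1.2 -0.5 -0.5] w 51.7
```

```bash
python3 -m creep '[[-1,0,2.5,0],[0,0,0,0],[0,0,0,0],[0,0,0,0],[0,0,0,0],[0,0,0,0],[0,0,0,0]]' 1 25; python3 pos.py; python3 -m creep '[[0,0,-15,0],[0,0,-30,0],[0,0,-45,0],[0,0,-45,0],[0,0,0,0]]'; python3 pos.py
```

```text
time: 9.7
ee_pos: [491.3, -335.8, 4.1]
ee_rot: [3.054, 0.734, 0.001]
wrist_force: [-0.1, -0.0, 4.5]
gripper_width: 29.6
t 9.7 pos [ 491.3 -335.8    4.1] yaw 27.0 tilt [ 0. -0. -1.] F [-0.1 -0.   4.5] w 29.6
time: 10.2
ee_pos: [494.4, -338.3, 147.7]
ee_rot: [3.042, 0.731, 0.015]
wrist_force: [0.7, -0.5, -0.6]
gripper_width: 29.8
t 10.2 pos [ 494.4 -338.3  147.7] yaw 27.0 tilt [ 0. -0. -1.] F [ 0.7 -0.5 -0.6] w 29.8
```

```bash
python3 -m creep '[[0,0,0,-8],[0,0,0,-8],[0,0,0,-8],[0,0,0,-8],[0,0,0,-8],[0,0,0,-8],[0,0,0,-8],[0,0,0,-8],[0,0,0,0],[0,0,0,0]]'; python3 pos.py
```

```text
time: 11.2
ee_pos: [490.7, -335.3, 138.0]
ee_rot: [-2.205, -2.237, 0.0]
wrist_force: [-0.1, -0.3, -0.6]
gripper_width: 29.5
t 11.2 pos [ 490.7 -335.3  138. ] yaw 90.8 tilt [-0.  0. -1.] F [-0.1 -0.3 -0.6] w 29.5
```

```bash
python3 -m creep '[[32.5,37.2,0,0],[32.5,37.2,0,0],[32.5,37.2,0,0],[32.5,37.2,0,0],[32.5,37.2,0,0],[0,0,0,0],[0,0,0,0],[0,0,0,0]]'; python3 pos.py
python3 - <<'E'
from h import *
shot("wrist","w5")
E
```

```text
time: 12.0
ee_pos: [673.3, -170.6, 138.2]
ee_rot: [-2.204, -2.239, 0.001]
wrist_force: [0.8, -1.5, 0.2]
gripper_width: 29.8
t 12.0 pos [ 673.3 -170.6  138.2] yaw 90.9 tilt [-0. -0. -1.] F [ 0.8 -1.5  0.2] w 29.8
```

View pics/w5.png

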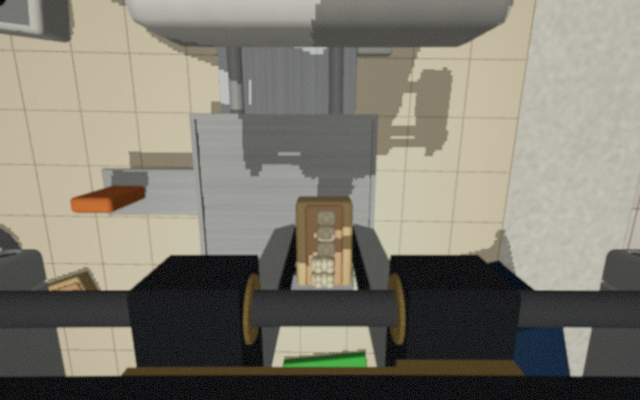

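The model is held square at (325,240), over the plate and clear of the rims. Lowering.

```bash
python3 -m creep '[[0,0,30,0],[0,0,30,0],[0,0,20,0],[0,0,10,0],[0,0,0,0],[0,0,0,0]]'; python3 pos.py; python3 -m creep '[[0,0,2,0],[0,0,1,0],[0,0,0,0],[0,0,0,0]]'; python3 pos.py
```

```text
time: 12.65
ee_pos: [674.4, -170.7, 49.8]
ee_rot: [2.202, 2.238, 0.001]
wrist_force: [-0.4, 0.5, 0.4]
gripper_width: 29.3
t 12.7 pos [ 674.4 -170.7   49.8] yaw 90.9 tilt [ 0. -0. -1.] F [-0.4  0.5  0.4] w 29.3
time: 13.05
ee_pos: [674.3, -169.8, 45.8]
ee_rot: [2.201, 2.241, 0.0]
wrist_force: [-0.6, -0.3, -0.4]
gripper_width: 30.2
t 13.1 pos [ 674.3 -169.8   45.8] yaw 91.0 tilt [ 0. -0. -1.] F [-0.6 -0.3 -0.4] w 30.2
```

```bash
python3 -m creep '[[0,0,1,0],[0,0,0,0],[0,0,0,0]]'; python3 pos.py;  python3 -m creep '[[0,0,0,0],[0,0,0,0],[0,0,0,0]]' 0.62; python3 pos.py;python3 -m creep '[[0,0,-15,0],[0,0,-30,0],[0,0,-45,0],[0,0,-40,0],[0,0,0,0],[0,0,0,0]]';python3 pos.py;python3 mod.py wrist w6 40
```

```text
time: 13.35
ee_pos: [674.0, -169.7, 44.3]
ee_rot: [-2.202, -2.241, 0.0]
wrist_force: [-0.5, -0.3, -0.2]
gripper_width: 30.1
t 13.3 pos [ 674.  -169.7   44.3] yaw 91.0 tilt [-0. -0. -1.] F [-0.5 -0.3 -0.2] w 30.1
time: 13.65
ee_pos: [674.1, -169.8, 44.4]
ee_rot: [2.202, 2.241, -0.0]
wrist_force: [-0.9, -0.4, 0.8]
gripper_width: 35.6
t 13.7 pos [ 674.1 -169.8   44.4] yaw 91.0 tilt [ 0. -0. -1.] F [-0.9 -0.4  0.8] w 35.6
time: 14.25
ee_pos: [675.0, -170.1, 177.7]
ee_rot: [2.198, 2.237, 0.004]
wrist_force: [0.6, -0.1, 0.6]
gripper_width: 35.5
t 14.2 pos [ 675.  -170.1  177.7] yaw 91.0 tilt [ 0. -0. -1.] F [ 0.6 -0.1  0.6] w 35.5
wrist 1731 c [ 673.5 -172.3] size [31.5 53.3] long axis deg -89.3 z 3/50/97% [40.  57.3 64. ] px 322.0 191.0
wrist 1119 c [ 416.9 -279.8] size [49.6 30.1] long axis deg 19.6 z 3/50/97% [12.5 17.5 23.8] px 88.0 277.0
0.9 [325.3, 189.4] [ 676.5 -170.6   40. ]
0.69 [90.3, 275.5] [ 439.4 -263.8   40. ]
```

View pics/w6.png

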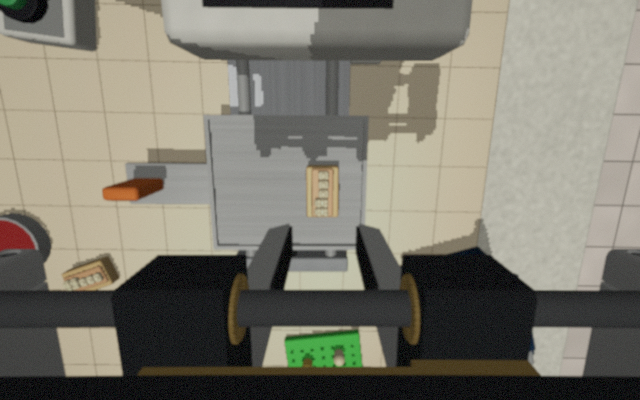

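Model 1 stands on the plate at (674,-171), pixel (322,191). Model 2 is next.

```bash
python3 -m creep '[[-17,-43,0,0],[-17,-43,0,0],[-18,-43,0,0],[-18,-43,0,0],[-18,-43,0,0],[-18,-45,0,0],[0,0,0,0],[0,0,0,0]]' 0.3; python3 -m creep '[[0,0,0,7.9],[0,0,0,7.9],[0,0,0,7.9],[0,0,0,7.9],[0,0,0,7.9],[0,0,0,7.9],[0,0,0,7.9],[0,0,0,7.9],[0,0,0,7.8],[0,0,0,0],[0,0,0,0]]' ; python3 pos.py; python3 mod.py wrist w7
```

```text
time: 15.15
ee_pos: [414.9, -280.1, 172.9]
ee_rot: [-2.203, -2.237, -0.001]
wrist_force: [-0.3, -0.0, -0.5]
gripper_width: 65.7
time: 16.25
ee_pos: [416.7, -279.6, 173.6]
ee_rot: [-3.091, -0.553, 0.001]
wrist_force: [-0.1, -0.0, -0.6]
gripper_width: 65.3
t 16.2 pos [ 416.7 -279.6  173.6] yaw 20.3 tilt [-0.  0. -1.] F [-0.1 -0.  -0.6] w 65.3
wrist 1322 c [ 416.3 -279.9] size [48.4 29.3] long axis deg 20.0 z 3/50/97% [13.6 17.4 23.9] px 323.0 185.0
0.87 [318.0, 182.4] [ 415.2 -274.5    0. ]
```

View pics/w7.png

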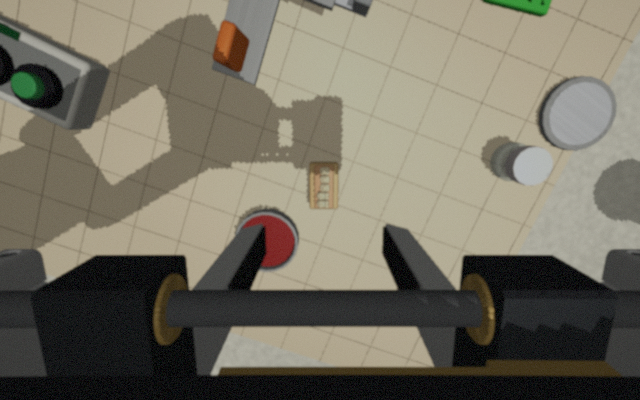

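```bash
python3 -m creep '[[0,0,40,0],[0,0,40,0],[0,0,40,0],[0,0,30,0],[0,0,13,0],[0,0,6,0],[0,0,0,0],[0,0,0,0]]' 0.47; python3 pos.py
```

```text
time: 17.15
ee_pos: [417.2, -281.4, 7.2]
ee_rot: [3.091, 0.546, 0.004]
wrist_force: [1.0, -0.1, 0.1]
gripper_width: 49.7
t 17.1 pos [ 417.2 -281.4    7.2] yaw 20.0 tilt [ 0. -0. -1.] F [ 1.  -0.1  0.1] w 49.7
```

```bash
python3 -m creep '[[0,0,2,0],[0,0,0,0],[0,0,0,0],[0,0,0,0],[0,0,0,0],[0,0,0,0],[0,0,0,0]]' 1 25; python3 pos.py; python3 -m creep '[[0,0,-15,0],[0,0,-30,0],[0,0,-45,0],[0,0,-45,0],[0,0,0,0]]'; python3 pos.py; python3 -m creep '[[0,0,0,-8],[0,0,0,-8],[0,0,0,-8],[0,0,0,-8],[0,0,0,-8],[0,0,0,-8],[0,0,0,-8],[0,0,0,-8],[0,0,0,-7],[0,0,0,0],[0,0,0,0]]'; python3 pos.py
```

```text
time: 17.85
ee_pos: [416.3, -280.6, 4.0]
ee_rot: [3.093, 0.546, 0.001]
wrist_force: [-1.5, 1.5, 4.5]
gripper_width: 29.8
t 17.9 pos [ 416.3 -280.6    4. ] yaw 20.0 tilt [ 0. -0. -1.] F [-1.5  1.5  4.5] w 29.8
time: 18.35
ee_pos: [419.1, -283.0, 145.4]
ee_rot: [3.083, 0.544, 0.014]
wrist_force: [-0.0, -1.2, -0.0]
gripper_width: 29.2
t 18.4 pos [ 419.1 -283.   145.4] yaw 20.0 tilt [ 0. -0. -1.] F [-0.  -1.2 -0. ] w 29.2
time: 19.45
ee_pos: [415.5, -280.0, 137.1]
ee_rot: [-2.203, -2.237, 0.0]
wrist_force: [0.1, -1.1, 0.4]
gripper_width: 29.5
t 19.4 pos [ 415.5 -280.   137.1] yaw 90.9 tilt [-0.  0. -1.] F [ 0.1 -1.1  0.4] w 29.5
```

```bash
python3 -m creep '[[21.4,38.4,0,0],[21.4,38.4,0,0],[21.4,38.4,0,0],[21.4,38.4,0,0],[21.4,38.4,0,0],[0,0,0,0],[0,0,0,0],[0,0,0,0]]'; python3 pos.py
python3 - <<'E'
from h import *
shot("wrist","w8")
E
```

```text
time: 20.25
ee_pos: [605.1, -170.5, 137.9]
ee_rot: [-2.203, -2.239, 0.002]
wrist_force: [-0.0, 0.2, -0.3]
gripper_width: 29.5
t 20.2 pos [ 605.1 -170.5  137.9] yaw 90.9 tilt [-0. -0. -1.] F [-0.   0.2 -0.3] w 29.5
```

View pics/w8.png

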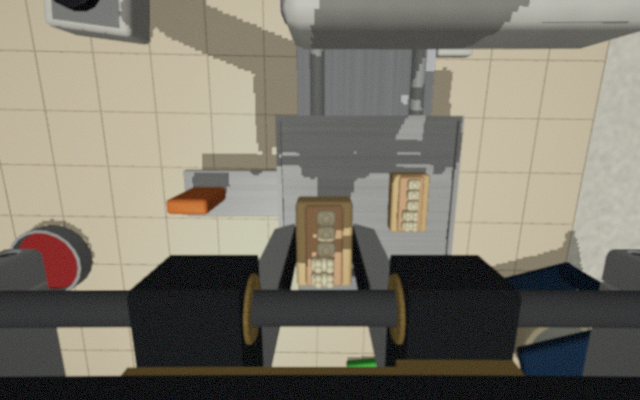

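Model 2 is held at (325,240), over the near half of the plate. Model 1 is well clear at (409,203). Lowering.

```bash
python3 -m creep '[[0,0,30,0],[0,0,30,0],[0,0,20,0],[0,0,8,0],[0,0,3,0],[0,0,1.5,0],[0,0,1,0],[0,0,0,0],[0,0,0,0]]'; python3 pos.py
```

```text
time: 21.2
ee_pos: [606.6, -170.1, 45.8]
ee_rot: [2.201, 2.24, 0.001]
wrist_force: [0.9, -0.8, 0.1]
gripper_width: 29.7
t 21.2 pos [ 606.6 -170.1   45.8] yaw 91.0 tilt [ 0. -0. -1.] F [ 0.9 -0.8  0.1] w 29.7
```

```bash
python3 -m creep '[[0,0,1,0],[0,0,0,0],[0,0,0,0]]'; python3 -m creep '[[0,0,0,0],[0,0,0,0],[0,0,0,0]]' 0.62; python3 pos.py;python3 -m creep '[[0,0,-15,0],[0,0,-30,0],[0,0,-45,0],[0,0,-40,0],[0,0,0,0],[0,0,0,0]]';python3 pos.py;python3 mod.py wrist w9 40; python3 mod.py top t9 40;  python3 mod.py scene s9 40
```

```text
time: 21.5
ee_pos: [606.3, -170.0, 44.1]
ee_rot: [2.201, 2.241, 0.0]
wrist_force: [0.6, 0.2, 0.6]
gripper_width: 29.8
time: 21.8
ee_pos: [605.9, -169.9, 43.7]
ee_rot: [-2.202, -2.241, 0.0]
wrist_force: [1.3, 0.5, -0.9]
gripper_width: 36.1
t 21.8 pos [ 605.9 -169.9   43.7] yaw 91.0 tilt [-0.  0. -1.] F [ 1.3  0.5 -0.9] w 36.1
time: 22.4
ee_pos: [606.9, -170.3, 176.6]
ee_rot: [2.199, 2.238, 0.003]
wrist_force: [0.2, -0.7, -0.4]
gripper_width: 35.5
t 22.4 pos [ 606.9 -170.3  176.6] yaw 91.0 tilt [ 0. -0. -1.] F [ 0.2 -0.7 -0.4] w 35.5
wrist 1735 c [ 605.5 -172.5] size [53.2 31.6] long axis deg 89.9 z 3/50/97% [40.2 57.4 63.8] px 322.0 191.0
wrist 1815 c [ 675.2 -172.3] size [34.9 53.3] long axis deg -89.1 z 3/50/97% [40.  57.3 63.8] px 395.0 192.0
0.71 [316.7, 190.2] [ 600.  -171.5   40. ]
0.67 [396.1, 191.6] [ 676.6 -171.6   40. ]
top 73 c [ 816.9 -456.4] size [59.1 27. ] long axis deg 39.1 z 3/50/97% [50.5 65.  74.1] px 481.0 85.0
0.63 [368.2, 164.5] [ 606.6 -172.1   40. ]
scene 64 c [675.  466.3] size [57.8 22.3] long axis deg 28.2 z 3/50/97% [11.4 15.5 21.4] px 482.0 195.0
0.59 [312.8, 262.5] [ 678.2 -175.8   40. ]
```

View pics/w9.png

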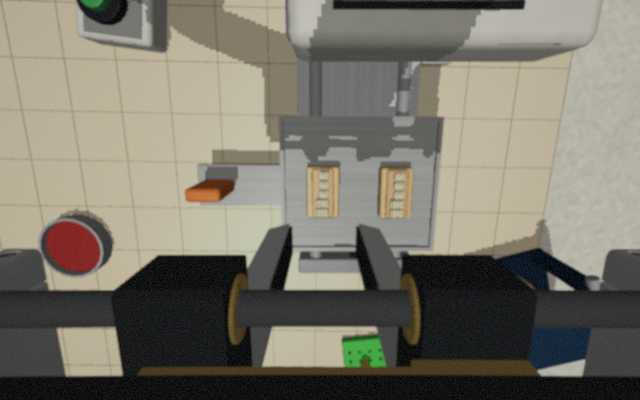

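View pics/t9.png

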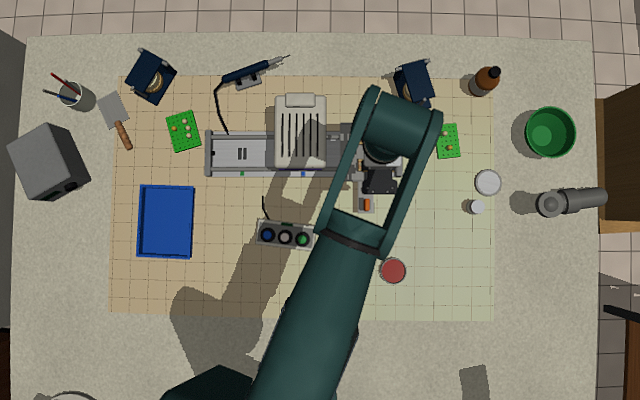

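View pics/s9.png

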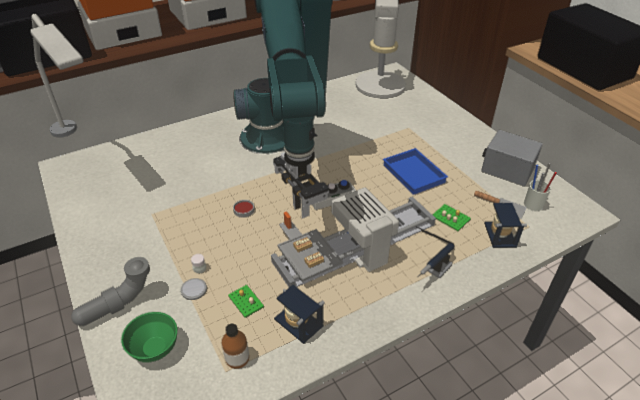

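Both models are teeth up on the plate, at (323,191) and (396,191), and no other models are left on the bench. Next: the handle.

```bash
python3 -m creep '[[0,-33,-10,0],[0,-33,-10,0],[0,-34,0,0],[0,0,0,0]]' 0.55;  python3 -m creep '[[0,0,0,8.27],[0,0,0,8.27],[0,0,0,8.27],[0,0,0,8.27],[0,0,0,8.27],[0,0,0,8.27],[0,0,0,8.27],[0,0,0,8.27],[0,0,0,8.27],[0,0,0,8.27],[0,0,0,8.27],[0,0,0,0]]'; python3 -m creep '[[0,0,0,0],[0,0,0,0]]'; python3 pos.py
cat > hand.py <<'E'
from fit import *
import sys
p,o=shot("wrist",sys.argv[1]); X,ok=cloud(p,o)
hsv=cv2.cvtColor(p["image"],cv2.COLOR_RGB2HSV).astype(int)
m=ok&(hsv[...,0]<14)&(hsv[...,1]>150)&(hsv[...,2]>60)&(X[...,2]>78)&(X[...,2]<95)
for mm,P in comps(m,X,20): print("or",len(P),rect(P))
for k in spot_point(p,"carrier_handle")[:1]: print(k,onz(p,k["at"],65,o))
for k in spot_point(p,"carrier_pad")[:1]: print(k,onz(p,k["at"],40,o))
E
python3 hand.py w10
```

```text
time: 23.1
ee_pos: [502.8, -171.5, 193.4]
ee_rot: [-2.202, -2.238, 0.002]
wrist_force: [-0.3, 0.1, -0.0]
gripper_width: 42.3
time: 24.3
ee_pos: [506.4, -171.6, 193.0]
ee_rot: [-3.141, -0.002, 0.002]
wrist_force: [-0.3, -0.3, -0.6]
gripper_width: 42.1
time: 24.5
ee_pos: [506.2, -171.6, 193.5]
ee_rot: [-3.141, -0.004, 0.001]
wrist_force: [-0.1, 0.2, 0.6]
gripper_width: 42.3
t 24.5 pos [ 506.2 -171.6  193.5] yaw 0.2 tilt [-0.  0. -1.] F [-0.1  0.2  0.6] w 42.3
or 357 (array([ 506.5, -168.3]), array([28.4,  9.8]), 0.14059403538703918)
{'at': [318.8, 195.4], 'score': 0.9} [ 502.7 -168.3   65. ]
{'at': [318.8, 41.3], 'score': 0.88} [ 641.9 -168.1   40. ]
```

```bash
python3 -m creep '[[0,-3.5,30,0],[0,0,30,0],[0,0,30,0],[0,0,25,0],[0,0,15,0],[0,0,7,0],[0,0,0,0],[0,0,0,0]]'; python3 -m creep '[[0,0,0,0],[0,0,0,0],[0,0,0,0]]' 0.79 10; python3 pos.py; python3 -m creep '[[0,-3,0,0],[0,-3,0,0],[0,-3,0,0],[0,-3,0,0],[0,-4,0,0],[0,-6,0,0],[0,-8,0,0],[0,-10,0,0],[0,-10,0,0],[0,-10,0,0],[0,-10,0,0],[0,0,0,0]]'; python3 pos.py
```

```text
time: 25.45
ee_pos: [506.7, -168.5, 57.9]
ee_rot: [3.141, 0.001, 0.002]
wrist_force: [-0.7, -0.0, 1.0]
gripper_width: 42.2
time: 25.75
ee_pos: [506.5, -168.5, 57.7]
ee_rot: [3.141, 0.001, 0.002]
wrist_force: [0.6, -0.8, 0.9]
gripper_width: 22.0
t 25.8 pos [ 506.5 -168.5   57.7] yaw 0.0 tilt [ 0. -0. -1.] F [ 0.6 -0.8  0.9] w 22.0
time: 26.95
ee_pos: [506.0, -96.1, 56.7]
ee_rot: [-3.14, -0.004, -0.0]
wrist_force: [0.2, 0.5, -0.7]
gripper_width: 19.6
t 26.9 pos [506.  -96.1  56.7] yaw 0.2 tilt [ 0.  0. -1.] F [ 0.2  0.5 -0.7] w 19.6
```

```bash
python3 -m creep '[[0,-10,0,0],[0,-10,0,0],[0,-10,0,0],[0,-10,0,0],[-1,-10,0,0],[0,-10,0,0],[0,-9,0,0],[0,-8,0,0],[0,-5,0,0],[0,-4,0,0],[0,0,0,0],[0,0,0,0]]'; python3 pos.py
python3 - <<'E'
from h import *
shot("wrist","w11")
E
```

```text
time: 28.15
ee_pos: [504.8, -14.9, 56.8]
ee_rot: [3.136, 0.0, -0.001]
wrist_force: [-0.4, -7.5, -0.6]
gripper_width: 20.3
t 28.1 pos [504.8 -14.9  56.8] yaw 0.0 tilt [-0. -0. -1.] F [-0.4 -7.5 -0.6] w 20.3
```

View pics/w11.png

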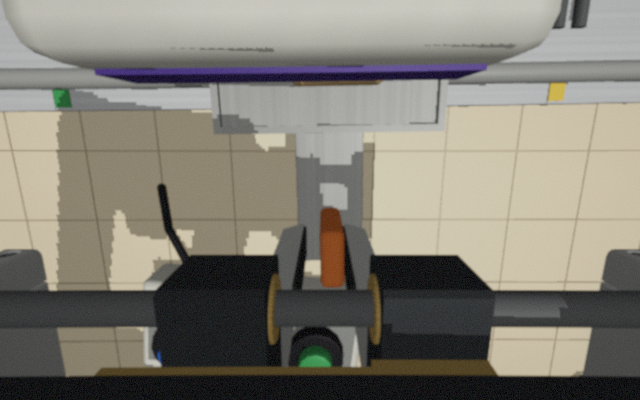

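```bash
python3 -m creep '[[0,0,0,0],[0,0,0,0],[0,0,0,0]]'; python3 pos.py
python3 - <<'E'
from h import *
p,_=shot("scene","s11"); cv2.imwrite("pics/s11z.png",cv2.resize(p["image"][140:300,250:450],None,fx=4,fy=3.75,interpolation=cv2.INTER_CUBIC)[:,:,::-1])
E
```

```text
time: 28.5
ee_pos: [504.8, -14.9, 56.8]
ee_rot: [3.136, -0.0, -0.001]
wrist_force: [-0.1, -6.8, -0.3]
gripper_width: 19.7
t 28.5 pos [504.8 -14.9  56.8] yaw -0.0 tilt [-0. -0. -1.] F [-0.1 -6.8 -0.3] w 19.7
```

View pics/s11z.png

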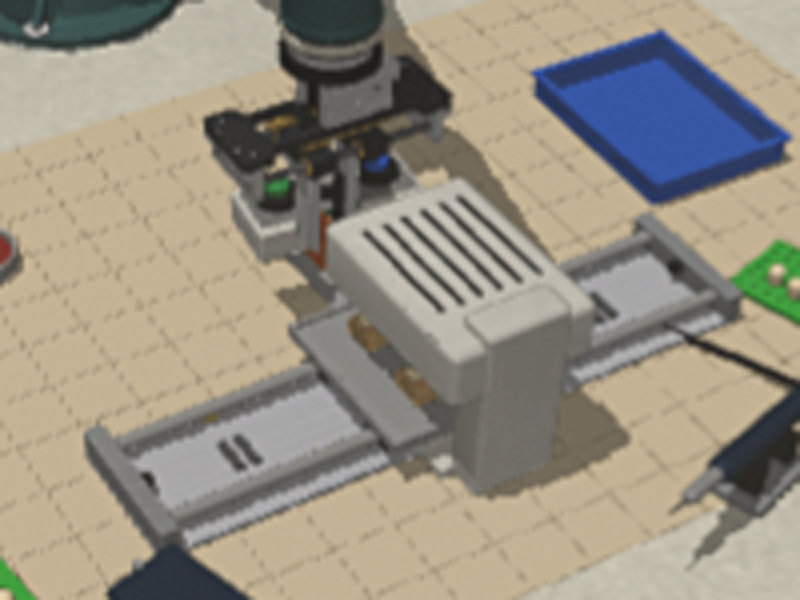

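```bash
python3 -m creep '[[0,-1,0,0],[0,-1,0,0],[0,0,0,0],[0,0,0,0]]'; python3 pos.py
```

```text
time: 28.95
ee_pos: [504.8, -14.6, 56.8]
ee_rot: [3.133, -0.001, -0.001]
wrist_force: [-0.1, -11.1, 0.3]
gripper_width: 19.6
t 28.9 pos [504.8 -14.6  56.8] yaw -0.0 tilt [-0. -0. -1.] F [ -0.1 -11.1   0.3] w 19.6
```

```bash
python3 -m creep '[[0,3,0,0],[0,4,0,0],[0,0,0,0],[0,0,0,0]]'; python3 pos.py; python3 hand.py w12
python3 - <<'E'
from fit import *
p,o=shot("wrist","w12"); X,ok=cloud(p,o)
for uv in ((62,98),(557,91)): print("mark",onz(p,uv,9,o))
m=ok&(X[...,2]>37)&(X[...,2]<48)&(X[...,0]>540)&(X[...,0]<600)
for mm,P in comps(m,X,50): print("plate",len(P),rect(P),P.min(0),P.max(0))
r=p["range_z"].copy(); r=np.clip(r,0,400)/400*255
cv2.imwrite("pics/w12r.png",cv2.applyColorMap(r.astype(np.uint8),cv2.COLORMAP_JET))
t,_=shot("top","t12"); cv2.imwrite("pics/t12z.png",cv2.resize(t["image"][60:280,190:450],None,fx=3,fy=2.7,interpolation=cv2.INTER_CUBIC)[:,:,::-1])
for uv in ((241,173),(303,173),(364,173)): print("top",onz(t,uv,9))
E
```

```text
time: 29.35
ee_pos: [504.8, -16.7, 56.7]
ee_rot: [-3.141, -0.001, 0.0]
wrist_force: [-0.4, 0.5, 0.4]
gripper_width: 19.5
t 29.4 pos [504.8 -16.7  56.7] yaw 0.0 tilt [-0.  0. -1.] F [-0.4  0.5  0.4] w 19.5
or 1288 (array([503.9, -21.1]), array([29.6, 10.9]), 0.5474236607551575)
{'at': [328.7, 248.1], 'score': 0.65} [502.3 -20.7  65. ]
mark [583.4 150.8   9. ]
mark [ 588. -168.    9.]
plate 13664 (array([565.7, -20.5]), array([ 51. , 130.9]), 0.7740327715873718) [540.3 -85.7  37. ] [591.7  45.1  47.8]
top [583.2 156.3   9. ]
top [585.6  -5.8   9. ]
top [ 588.1 -164.2    9. ]
```

View pics/t12z.png

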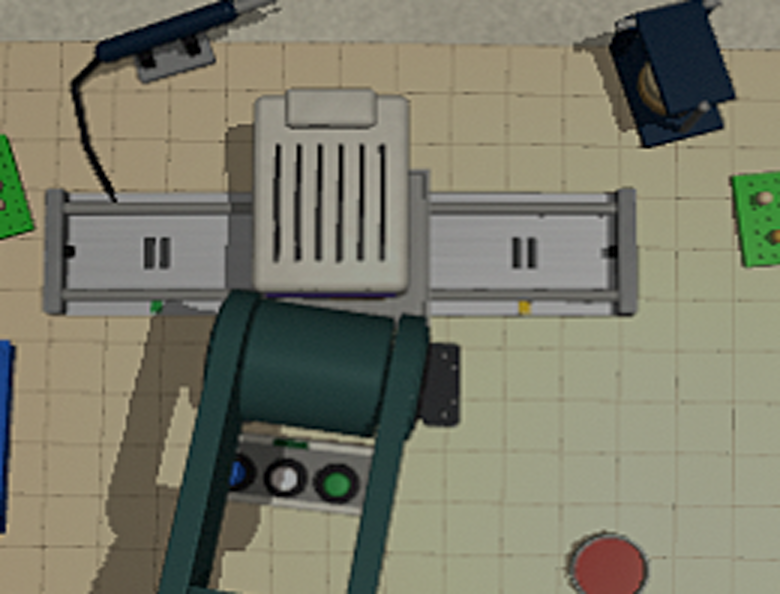

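View pics/w12.png

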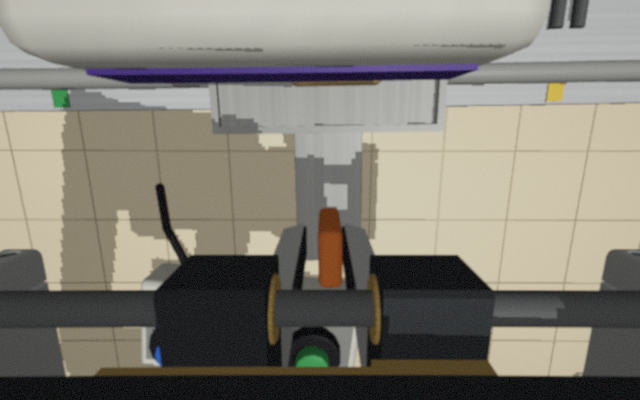

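Run:
```python
from fit import *
s,_=shot("scene"); X,ok=cloud(s)
c=s["image"][205:270,310:400].astype(float); c=np.clip(c*1.6,0,255).astype(np.uint8)
cv2.imwrite("pics/s13z.png",cv2.resize(c,None,fx=8,fy=8,interpolation=cv2.INTER_CUBIC)[:,:,::-1])
m=ok&(X[...,0]>560)&(X[...,0]<730)&(X[...,1]>-110)&(X[...,1]<60)&(X[...,2]>47)&(X[...,2]<90)
for mm,P in comps(m,X,5): 
    v,u=np.nonzero(mm); print(len(P),P.min(0),P.max(0),P.mean(0),u.mean(),v.mean())
print(get_obs()["joints"])
```

```text
52 [593.6 -51.2  47.3] [625.4 -33.2  64.5] [611.7 -44.2  54.2] 341.03846153846155 228.15384615384616
50 [659.5 -50.8  47.7] [691.7 -35.6  62. ] [677.4 -43.5  53.7] 353.02 242.2
[-0.1  0.1  1.7  0.   1.4  1.4]
```

View pics/s13z.png

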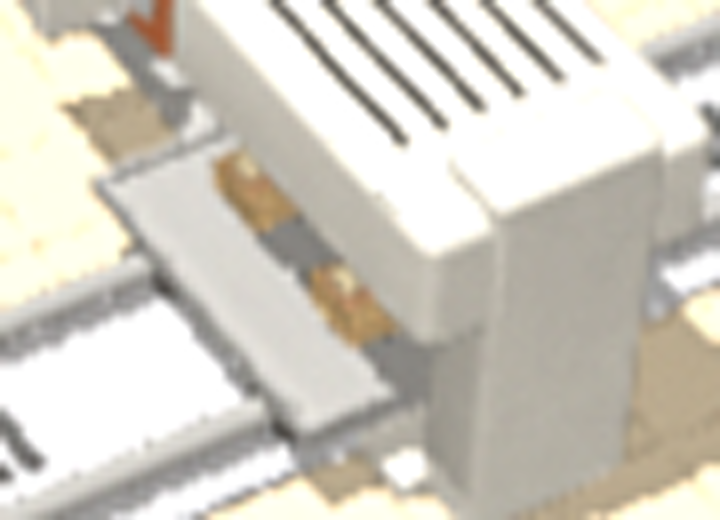

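```bash
python3 -m creep '[[0,-2,0,0],[0,-2,0,0],[0,-1,0,0],[0,0,0,0],[0,0,0,0]]'; python3 pos.py; python3 -c "
from workcell import *
o=get_obs();print(o['moment'],o['wrist_force'],o['joints'])"; python3 hand.py w14
```

```text
time: 30.15
ee_pos: [504.9, -15.2, 56.8]
ee_rot: [3.135, 0.0, -0.0]
wrist_force: [0.4, -7.9, -0.5]
gripper_width: 19.8
t 30.1 pos [504.9 -15.2  56.8] yaw 0.0 tilt [-0. -0. -1.] F [ 0.4 -7.9 -0.5] w 19.8
[-1.34484359  0.00488397  0.08068781] [ 0.44511028 -7.87068212 -0.52221226] [-0.13807169  0.06710296  1.6934682  -0.00634645  1.3802011   1.43370855]
or 1325 (array([503.9, -20.7]), array([11.4, 29.4]), 89.89628601074219)
{'at': [331.6, 246.8], 'score': 0.9} [503.1 -20.7  65. ]
```

The carrier stopped hard about 13 mm before the lamp station, and the force goes through the tab. I'll look under the hood from the unloading side before pushing any more.

```bash
python3 -m creep '[[0,4,0,0],[0,0,-30,0],[0,0,-50,0],[0,0,-50,0],[0,-40,-20,0],[0,-45,0,0],[0,-45,0,0],[0,-45,0,0],[0,0,0,0]]'; python3 -m creep '[[35,0,0,0],[35,0,20,0],[0,0,40,0],[0,0,40,0],[0,0,0,0],[0,0,0,0]]'; python3 pos.py
python3 - <<'E'
from h import *
p,o=shot("wrist","w15")
c=np.clip(p["image"].astype(float)*1.4,0,255).astype(np.uint8)
cv2.imwrite("pics/w15.png",c[:,:,::-1])
E
```

```text
time: 31.2
ee_pos: [503.8, 164.2, 206.7]
ee_rot: [-3.138, -0.013, 0.001]
wrist_force: [0.7, -0.3, -0.2]
gripper_width: 19.5
time: 31.8
ee_pos: [574.4, 158.3, 106.7]
ee_rot: [3.141, 0.0, -0.003]
wrist_force: [1.1, -0.4, 0.8]
gripper_width: 19.4
t 31.8 pos [574.4 158.3 106.7] yaw 0.0 tilt [-0. -0. -1.] F [ 1.1 -0.4  0.8] w 19.4
```

View pics/w15.png

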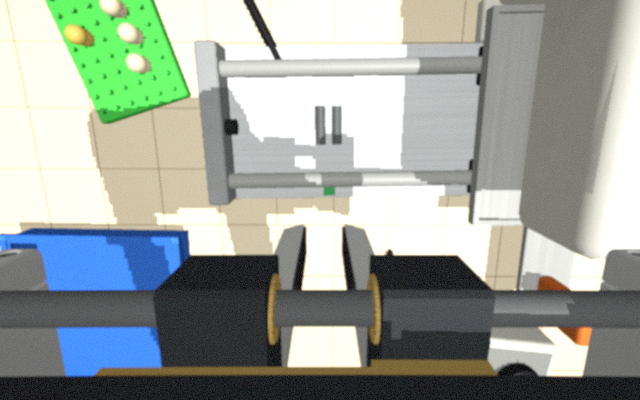

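```bash
python3 -m creep '[[0,0,-45,0],[-20,0,-48,0],[-45,0,-10,0],[0,45,0,0],[0,45,0,0],[0,45,0,0],[0,45,0,0],[0,42,0,0],[0,0,0,0],[0,0,0,0]]' 1; python3 pos.py; python3 hand.py w16
```

```text
time: 32.85
ee_pos: [511.7, -64.1, 211.3]
ee_rot: [3.141, -0.002, 0.009]
wrist_force: [-0.6, 0.1, -0.2]
gripper_width: 0.4
t 32.9 pos [511.7 -64.1 211.3] yaw -0.1 tilt [ 0. -0. -1.] F [-0.6  0.1 -0.2] w 0.4
or 345 (array([504.3, -21.6]), array([28.9, 10.9]), 0.35604017972946167)
{'at': [277.0, 197.8], 'score': 0.58} [502.7 -18.9  65. ]
```

View pics/w16.png

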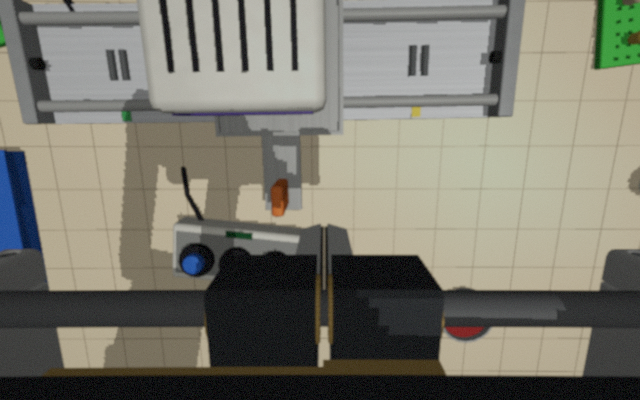

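```bash
python3 -m creep '[[-4,0,40,0],[-4,0,40,0],[0,0,40,0],[0,0,25,0],[0,0,8,0],[0,0,0,0],[0,0,0,0]]'; python3 -m creep '[[0,-6,0,0],[0,-6,0,0],[0,-5,0,0],[0,-4,0,0],[0,-3,0,0],[0,-3,0,0],[0,0,0,0]]';python3 pos.py;  python3 -m creep '[[0,-3,0,0],[0,-2,0,0],[0,0,0,0]]';python3 pos.py; python3 -c "
from workcell import *
o=get_obs();print(o['moment'],o['wrist_force'])"
```

```text
time: 33.7
ee_pos: [504.2, -62.9, 56.9]
ee_rot: [3.141, 0.003, 0.005]
wrist_force: [0.1, 0.4, 0.6]
gripper_width: 0.3
time: 34.4
ee_pos: [502.7, -37.8, 55.2]
ee_rot: [3.138, 0.001, 0.0]
wrist_force: [-0.8, -5.1, 0.8]
gripper_width: 0.3
t 34.4 pos [502.7 -37.8  55.2] yaw 0.0 tilt [ 0. -0. -1.] F [-0.8 -5.1  0.8] w 0.3
time: 34.7
ee_pos: [502.7, -36.2, 55.3]
ee_rot: [3.131, -0.0, -0.0]
wrist_force: [-1.4, -10.5, 0.4]
gripper_width: 0.6
t 34.7 pos [502.7 -36.2  55.3] yaw -0.0 tilt [-0. -0. -1.] F [ -1.4 -10.5   0.4] w 0.6
[-1.90814888  0.18821038  0.09303156] [ -1.44685641 -10.50510246   0.40989974]
```

```bash
python3 -m creep '[[0,-2,0,0],[0,0,0,0],[0,0,0,0]]';python3 pos.py;python3 -m creep '[[0,-2,0,0],[0,0,0,0],[0,0,0,0]]';python3 pos.py; python3 hand.py w17
python3 - <<'E'
from fit import *
s,_=shot("scene"); X,ok=cloud(s)
m=ok&(X[...,0]>560)&(X[...,0]<730)&(X[...,1]>-110)&(X[...,1]<60)&(X[...,2]>47)&(X[...,2]<90)
for mm,P in comps(m,X,5): print(len(P),P.min(0),P.max(0),P.mean(0))
E
```

```text
time: 35.0
ee_pos: [502.7, -29.1, 55.0]
ee_rot: [-3.141, -0.001, 0.0]
wrist_force: [-0.6, -1.0, 1.0]
gripper_width: 0.8
t 35.0 pos [502.7 -29.1  55. ] yaw 0.0 tilt [-0.  0. -1.] F [-0.6 -1.   1. ] w 0.8
time: 35.3
ee_pos: [502.6, -26.7, 54.8]
ee_rot: [-3.141, -0.002, 0.0]
wrist_force: [-0.8, 0.1, 0.6]
gripper_width: 0.2
t 35.3 pos [502.6 -26.7  54.8] yaw 0.1 tilt [-0.  0. -1.] F [-0.8  0.1  0.6] w 0.2
or 665 (array([511.8,  -8.7]), array([13.4, 11.5]), 3.3973281383514404)
{'at': [287.1, 245.7], 'score': 0.63} [502.2  -8.4  65. ]
{'at': [284.5, 244.8], 'score': 0.67} [493.1  -3.9  40. ]
11 [592.7 -38.1  48. ] [623.4 -34.3  56.1] [610.4 -36.2  51.3]
9 [660.1 -38.6  47.2] [676.9 -34.1  55.4] [668.8 -36.5  50.5]
6 [683.  -38.5  47.1] [690.3 -33.5  59.4] [687.3 -35.5  50.4]
```

It was a stiff spot: it gave way at about 12 N, and the tab now reads about -8.5 against -7.8 expected at the lamp. I'll back off and check.

```bash
python3 -m creep '[[0,6,0,0],[0,4,-10,0],[0,0,-40,0],[0,0,-50,0],[0,0,-40,0],[0,-20,0,0],[0,0,0,0],[0,0,0,0]]';python3 pos.py; python3 hand.py w18
python3 - <<'E'
from fit import *
p,o=shot("wrist"); X,ok=cloud(p,o)
for n in ("key_programme_top","key_time_top","key_start_top"):
    for k in spot_point(p,n)[:2]: print(n,k,onz(p,k["at"],55,o),atrange(p,k["at"],o))
m=ok&(X[...,2]>37)&(X[...,2]<48)&(X[...,0]>540)&(X[...,0]<580)
for mm,P in comps(m,X,50): print("plate",len(P),rect(P))
E
```

```text
time: 36.3
ee_pos: [502.3, -17.6, 194.7]
ee_rot: [3.141, 0.002, -0.001]
wrist_force: [-0.4, -0.4, -0.7]
gripper_width: -0.0
t 36.3 pos [502.3 -17.6 194.7] yaw 0.1 tilt [-0. -0. -1.] F [-0.4 -0.4 -0.7] w -0.0
or 376 (array([504.3,  -8.6]), array([10.6, 28.7]), 89.9367446899414)
{'at': [311.4, 190.4], 'score': 0.76} [503.2  -7.4  65. ]
key_programme_top {'at': [227.2, 260.6], 'score': 0.43} [428.  79.  55.] [534.7   3.6 299.1]
key_start_top {'at': [311.5, 193.7], 'score': 0.49} [497.6  -7.3  55. ] [503.9  -8.3  83.9]
plate 3074 (array([559.8,  -7.2]), array([129.9,  39.6]), 89.6693344116211)
```

View pics/w18.png

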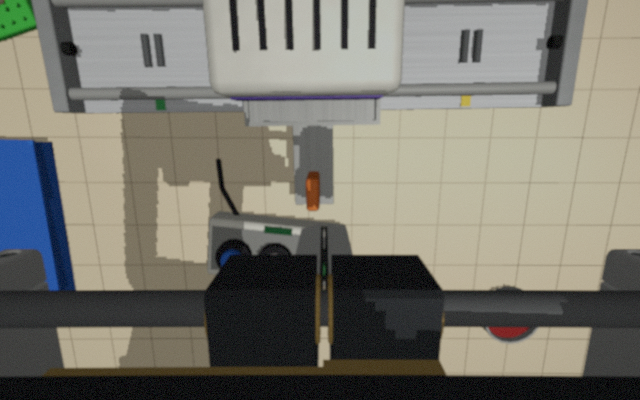

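The carrier is clicked in at the lamp: the plate centre is at -7.2 and the station at about -7. Now I'll look at the keys from straight above.

```bash
python3 -m creep '[[-36,-13,0,0],[-36,-13,0,0],[-36,-13,0,0],[-36,-13,0,0],[0,0,0,0],[0,0,0,0]]';python3 pos.py
cat > keys.py <<'E'
from fit import *
import sys
p,o=shot("wrist",sys.argv[1]); X,ok=cloud(p,o); t,_=shot("top")
for n in ("key_programme_top","key_time_top","key_start_top"):
    for k in spot_point(p,n)[:2]: print(n,k,onz(p,k["at"],55,o),atrange(p,k["at"],o))
for nm,(pp,oo) in dict(wrist=(p,o),top=(t,None)).items():
  XX,okk=cloud(pp,oo)
  m=okk&(XX[...,2]>51)&(XX[...,2]<59)&(XX[...,0]>380)&(XX[...,0]<470)&(XX[...,1]<120)&(XX[...,1]>-60)
  for mm,P in comps(m,XX,20): 
    v,u=np.nonzero(mm); print(nm,len(P),rect(P),P.mean(0),u.mean(),v.mean(),pp["image"][mm].mean(0))
E
python3 keys.py w19
```

```text
time: 37.25
ee_pos: [358.8, 34.7, 195.3]
ee_rot: [3.141, 0.002, 0.003]
wrist_force: [0.8, -0.3, 0.6]
gripper_width: 0.4
t 37.2 pos [358.8  34.7 195.3] yaw 0.1 tilt [ 0. -0. -1.] F [ 0.8 -0.3  0.6] w 0.4
key_programme_top {'at': [275.3, 119.4], 'score': 0.86} [425.2  78.2  55. ] [425.2  78.2  54.8]
key_time_top {'at': [326.0, 122.2], 'score': 0.74} [422.7  31.2  55. ] [422.7  31.2  54.8]
key_start_top {'at': [372.1, 130.2], 'score': 0.87} [415.4 -12.   55. ] [415.4 -12.1  54.2]
key_start_top {'at': [374.1, 25.8], 'score': 0.26} [504.5 -10.6  55. ] [496.8  -6.5  85.1]
wrist 415 (array([426.8,  76.9]), array([20.9, 20.5]), 0.21144892275333405) [426.7  76.8  54. ] 276.86746987951807 117.67951807228916 [ 47.8  88.7 155.3]
wrist 412 (array([421.9,  33.5]), array([20.4, 20.3]), 46.54817581176758) [422.   33.5  54.1] 323.5242718446602 122.87864077669903 [163.9 164.4 163.2]
wrist 412 (array([417.3, -10.3]), array([20.3, 21.1]), 0.0499422587454319) [417.3  -9.8  54. ] 369.74514563106794 128.10436893203882 [ 64.2 131.8  79.6]
top 53 (array([427. ,  77.9]), array([18.8, 20.1]), 66.34290313720703) [427.   78.2  53.7] 267.07547169811323 234.0754716981132 [ 28.4  62.5 123.6]
top 48 (array([420.7,  34.5]), array([15. , 17.6]), 2.5432798862457275) [421.4  34.9  54.4] 284.375 236.6875 [149.1 149.3 146.5]
top 40 (array([416.5,  -8.9]), array([15., 20.]), 1.8287757635116577) [415.6  -9.3  53.6] 302.15 239.35 [ 37.8 101.9  51.5]
```

View pics/w19.png

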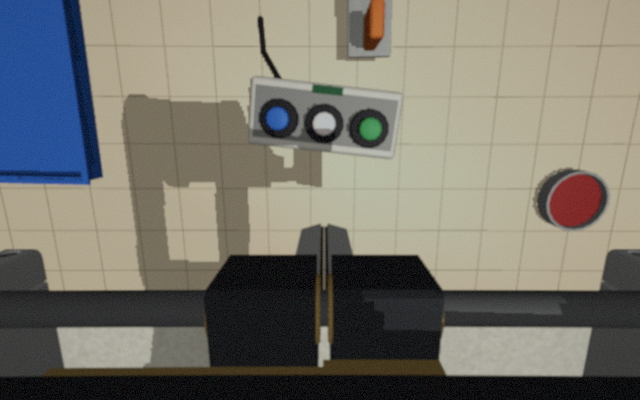

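```bash
python3 -m creep '[[34,-21,0,0],[34,-21.5,30,0],[0,0,40,0],[0,0,35,0],[0,0,20,0],[0,0,8,0],[0,0,0,0],[0,0,0,0]]';python3 pos.py
```

```text
time: 38.3
ee_pos: [427.7, 77.0, 63.2]
ee_rot: [-3.142, -0.001, -0.003]
wrist_force: [0.7, 0.1, 0.5]
gripper_width: 0.4
t 38.3 pos [427.7  77.   63.2] yaw 0.0 tilt [ 0.  0. -1.] F [0.7 0.1 0.5] w 0.4
```

```bash
python3 -m creep '[[0,0,4,0],[0,0,3,0],[0,0,2,0],[0,0,2,0],[0,0,1,0],[0,0,0,0],[0,0,0,0]]';python3 pos.py
```

```text
time: 39.0
ee_pos: [427.2, 77.1, 50.7]
ee_rot: [3.142, 0.001, 0.003]
wrist_force: [1.4, 0.1, 3.1]
gripper_width: 0.6
t 39.0 pos [427.2  77.1  50.7] yaw 0.0 tilt [ 0. -0. -1.] F [1.4 0.1 3.1] w 0.6
```

```bash
python3 -m creep '[[0,0,1,0],[0,0,1,0],[0,0,0,0],[0,0,0,0]]';python3 pos.py
```

```text
time: 39.4
ee_pos: [427.3, 77.1, 50.1]
ee_rot: [3.141, 0.001, 0.003]
wrist_force: [-2.1, -0.5, 11.4]
gripper_width: 0.5
t 39.4 pos [427.3  77.1  50.1] yaw 0.0 tilt [ 0. -0. -1.] F [-2.1 -0.5 11.4] w 0.5
```

Blue is fully down at z=50.1, on its bottom stop. White next.

```bash
python3 -m creep '[[0,0,-6,0],[0,0,-14,0],[-5,22,0,0],[0,21.5,0,0],[0,0,0,0],[0,0,0,0]]';python3 pos.py; python3 -m creep '[[0,0,6,0],[0,0,4,0],[0,0,3,0],[0,0,3,0],[0,0,2,0],[0,0,1,0],[0,0,0,0],[0,0,0,0]]';python3 pos.py
```

```text
time: 40.0
ee_pos: [420.7, 33.8, 67.3]
ee_rot: [-3.141, 0.001, 0.003]
wrist_force: [-0.3, 0.6, 0.2]
gripper_width: 0.3
t 40.0 pos [420.7  33.8  67.3] yaw -0.0 tilt [-0.  0. -1.] F [-0.3  0.6  0.2] w 0.3
time: 40.8
ee_pos: [421.0, 34.2, 50.2]
ee_rot: [-3.141, -0.002, 0.002]
wrist_force: [-5.2, 1.1, 7.7]
gripper_width: 0.5
t 40.8 pos [421.   34.2  50.2] yaw 0.1 tilt [-0.  0. -1.] F [-5.2  1.1  7.7] w 0.5
```

White is fully down as well. Green next.

```bash
python3 -m creep '[[0,0,-6,0],[0,0,-12,0],[-4,22,0,0],[0,22,0,0],[0,0,0,0],[0,0,0,0]]';python3 pos.py; python3 -m creep '[[0,0,6,0],[0,0,4,0],[0,0,3,0],[0,0,2,0],[0,0,2,0],[0,0,1,0],[0,0,0,0],[0,0,0,0]]';python3 pos.py
```

```text
time: 41.4
ee_pos: [417.9, -10.5, 67.5]
ee_rot: [-3.141, 0.001, -0.002]
wrist_force: [-0.5, -0.5, -0.4]
gripper_width: 0.5
t 41.4 pos [417.9 -10.5  67.5] yaw -0.0 tilt [ 0.  0. -1.] F [-0.5 -0.5 -0.4] w 0.5
time: 42.2
ee_pos: [417.3, -9.8, 50.2]
ee_rot: [-3.141, -0.002, 0.001]
wrist_force: [-3.5, 1.9, 8.7]
gripper_width: 0.5
t 42.2 pos [417.3  -9.8  50.2] yaw 0.1 tilt [-0.  0. -1.] F [-3.5  1.9  8.7] w 0.5
```

All three keys are pressed. Back to the handle, checking it on the way.

```bash
python3 -m creep '[[0,0,-10,0],[0,0,-40,0],[0,0,-50,0],[0,0,-45,0],[43,0,0,0],[43,0,0,0],[0,0,0,0],[0,0,0,0]]';python3 -m creep '[[0,0,0,0]]' 0.55; python3 pos.py; python3 hand.py w20; python3 keys.py w20b | grep top.*[0-9]$
python3 - <<'E'
from mod import *
models("scene","s20")
E
```

```text
time: 43.0
ee_pos: [503.5, -10.4, 192.9]
ee_rot: [3.141, 0.001, -0.005]
wrist_force: [0.5, 0.4, -0.4]
gripper_width: 0.7
time: 43.1
ee_pos: [502.8, -10.3, 194.0]
ee_rot: [3.141, 0.001, -0.001]
wrist_force: [0.1, -0.5, 0.1]
gripper_width: 5.3
t 43.1 pos [502.8 -10.3 194. ] yaw 0.0 tilt [-0. -0. -1.] F [ 0.1 -0.5  0.1] w 5.3
or 351 (array([504. ,  -8.8]), array([ 9.8, 29. ]), 89.80267333984375)
{'at': [319.3, 192.6], 'score': 0.86} [501.8  -7.6  65. ]
```

View pics/s20.png

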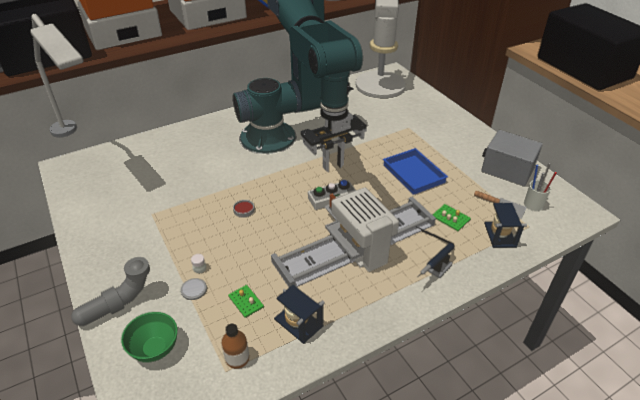

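The carrier is under the lamp (tab at y about -8.5) and the scene is as it was. Now I'll descend around the tab and slide it left.

```bash
python3 -m creep '[[1,-2,0,0],[0,0,0,0],[0,0,30,0],[0,0,30,0],[0,0,30,0],[0,0,25,0],[0,0,15,0],[0,0,7,0],[0,0,0,0],[0,0,0,0]]'; python3 -m creep '[[0,0,0,0],[0,0,0,0],[0,0,0,0]]' 0.79 10; python3 pos.py; python3 -m creep '[[0,-3,0,0],[0,-3,0,0],[0,-3,0,0],[0,-3,0,0],[0,-4,0,0],[0,-6,0,0],[0,-8,0,0],[0,-10,0,0],[0,-10,0,0],[0,-10,0,0],[0,-10,0,0],[0,0,0,0]]'; python3 pos.py
```

```text
time: 44.55
ee_pos: [505.3, -8.4, 58.0]
ee_rot: [3.141, 0.001, 0.002]
wrist_force: [-0.0, 0.5, -0.4]
gripper_width: 42.4
time: 44.85
ee_pos: [505.1, -8.4, 57.9]
ee_rot: [3.141, 0.001, 0.002]
wrist_force: [0.7, 0.1, 0.5]
gripper_width: 22.0
t 44.9 pos [505.1  -8.4  57.9] yaw 0.0 tilt [ 0. -0. -1.] F [0.7 0.1 0.5] w 22.0
time: 46.05
ee_pos: [504.5, 63.7, 57.0]
ee_rot: [-3.14, -0.004, -0.0]
wrist_force: [0.3, -0.0, 0.1]
gripper_width: 19.6
t 46.0 pos [504.5  63.7  57. ] yaw 0.2 tilt [ 0.  0. -1.] F [ 0.3 -0.   0.1] w 19.6
```

```bash
python3 -m creep '[[0,-10,0,0],[0,-10,0,0],[0,-10,0,0],[-1,-10,0,0],[-1,-10,0,0],[0,-10,0,0],[0,-10,0,0],[0,-8,0,0],[0,-6,0,0],[0,-4,0,0],[0,0,0,0],[0,0,0,0]]'; python3 pos.py; python3 hand.py w21
```

```text
time: 47.25
ee_pos: [502.3, 146.4, 57.1]
ee_rot: [3.134, -0.0, -0.002]
wrist_force: [-0.6, -9.8, 2.6]
gripper_width: 20.1
t 47.2 pos [502.3 146.4  57.1] yaw -0.0 tilt [-0. -0. -1.] F [-0.6 -9.8  2.6] w 20.1
or 1303 (array([502.2, 141. ]), array([11.3, 28.5]), 89.87409973144531)
{'at': [331.6, 247.6], 'score': 0.65} [499.9 140.9  65. ]
```

View pics/w21.png

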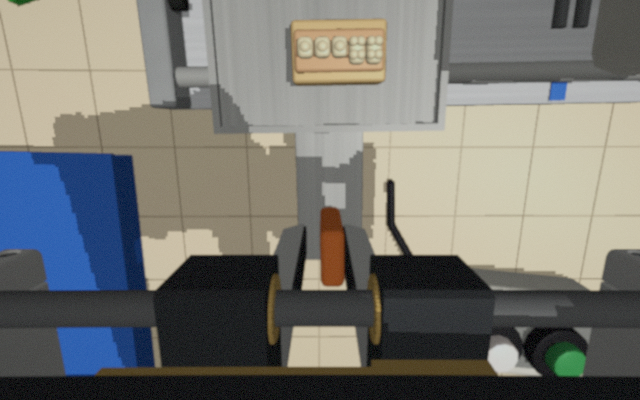

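The same ridge sits about 11 mm before this station. I'll push through it gently.

```bash
python3 -m creep '[[0,-1,0,0],[0,-1,0,0],[0,0,0,0],[0,0,0,0]]'; python3 pos.py
```

```text
time: 47.8
ee_pos: [502.3, 151.4, 57.2]
ee_rot: [3.141, 0.001, -0.001]
wrist_force: [-0.4, -3.0, 1.9]
gripper_width: 20.0
t 47.8 pos [502.3 151.4  57.2] yaw 0.0 tilt [-0. -0. -1.] F [-0.4 -3.   1.9] w 20.0
```

```bash
python3 -m creep '[[0,-1,0,0],[0,-1,0,0],[0,-1,0,0],[0,0,0,0],[0,0,0,0]]'; python3 pos.py;python3 hand.py w22
```

```text
time: 48.3
ee_pos: [502.4, 155.2, 56.9]
ee_rot: [-3.141, -0.002, 0.0]
wrist_force: [0.3, -0.5, -0.0]
gripper_width: 20.0
t 48.3 pos [502.4 155.2  56.9] yaw 0.1 tilt [-0.  0. -1.] F [ 0.3 -0.5 -0. ] w 20.0
or 1246 (array([501.9, 151.2]), array([28.8, 10.8]), 0.36648234724998474)
{'at': [326.1, 248.5], 'score': 0.74} [499.5 152.6  65. ]
```

```bash
python3 -m creep '[[0,-1,-10,0],[0,0,-40,0],[0,0,-50,0],[0,0,-50,0],[25,0,-30,0],[25,0,0,0],[0,0,0,0],[0,0,0,0]]' 0.5;python3 pos.py; python3 hand.py w23; python3 mod.py wrist w23b 40
```

```text
time: 49.25
ee_pos: [551.9, 155.7, 236.6]
ee_rot: [3.141, 0.001, -0.003]
wrist_force: [0.4, -0.4, -0.5]
gripper_width: 47.1
t 49.2 pos [551.9 155.7 236.6] yaw 0.0 tilt [-0. -0. -1.] F [ 0.4 -0.4 -0.5] w 47.1
or 210 (array([502.2, 151.3]), array([28.5,  9.4]), 0.33018577098846436)
{'at': [327.2, 231.4], 'score': 0.91} [498.  150.4  65. ]
{'at': [325.3, 103.7], 'score': 0.63} [634.5 152.5  40. ]
wrist 1571 c [670.4 147.7] size [32.8 50.8] long axis deg -89.1 z 3/50/97% [40.2 57.2 64.1] px 330.0 67.0
wrist 1321 c [600.6 147.4] size [32.5 50.8] long axis deg -89.3 z 3/50/97% [39.5 57.3 63.9] px 330.0 135.0
0.96 [332.2, 70.5] [667.4 145.4  40. ]
0.89 [326.6, 137.1] [598.3 151.1  40. ]
```

View pics/w23.png

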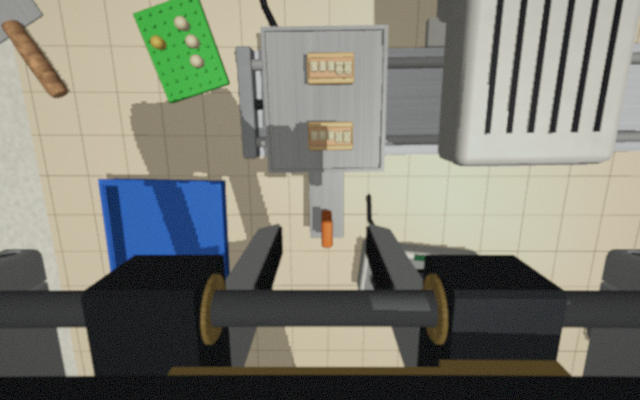

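The carrier is at the unloading station with both models still on it, teeth up. I'll unload the near one first.

```bash
python3 -m creep '[[0,0,0,-8.27],[0,0,0,-8.27],[0,0,0,-8.27],[0,0,0,-8.27],[0,0,0,-8.27],[0,0,0,-8.27],[0,0,0,-8.27],[0,0,0,-8.27],[0,0,0,-8.27],[0,0,0,-8.27],[0,0,0,-8.27],[0,0,0,0]]';python3 -m creep '[[-4,24,20,0],[-4,25,30,0],[0,0,0,0],[0,0,0,0]]'; python3 pos.py; python3 mod.py wrist w24 40
```

```text
time: 50.7
ee_pos: [551.9, 155.8, 237.0]
ee_rot: [-2.202, -2.241, 0.001]
wrist_force: [0.6, 0.4, 0.7]
gripper_width: 47.1
time: 51.1
ee_pos: [600.7, 148.5, 185.9]
ee_rot: [-2.203, -2.237, 0.004]
wrist_force: [0.2, -1.2, 1.9]
gripper_width: 46.9
t 51.1 pos [600.7 148.5 185.9] yaw 90.9 tilt [-0. -0. -1.] F [ 0.2 -1.2  1.9] w 46.9
wrist 1618 c [601.  145.9] size [31.4 52.6] long axis deg -88.4 z 3/50/97% [48.7 57.4 63.9] px 325.0 190.0
wrist 1718 c [670.8 146.1] size [34.9 52.9] long axis deg -88.6 z 3/50/97% [40.  57.4 63.9] px 396.0 191.0
0.91 [396.8, 186.9] [671.6 150.1  40. ]
0.68 [321.4, 189.5] [597.2 146.4  40. ]
```

View pics/w24.png

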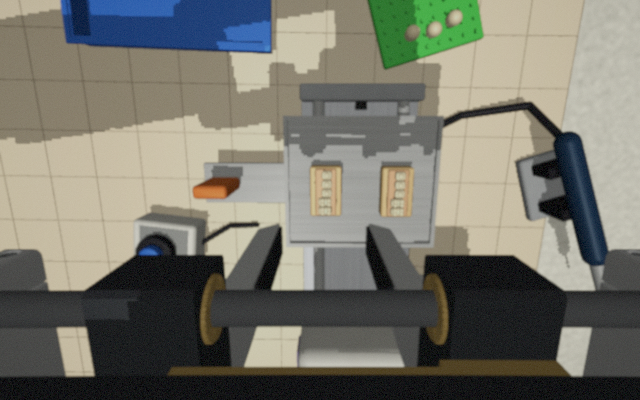

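```bash
python3 -m creep '[[0,0,40,0],[0,0,40,0],[0,0,30,0],[0,0,18,0],[0,0,8,0],[0,0,3,0],[0,0,0,0],[0,0,0,0]]'; python3 pos.py
```

```text
time: 52.0
ee_pos: [602.8, 148.9, 50.3]
ee_rot: [2.2, 2.239, 0.005]
wrist_force: [0.1, -0.5, -0.6]
gripper_width: 46.9
t 52.0 pos [602.8 148.9  50.3] yaw 91.0 tilt [ 0.  0. -1.] F [ 0.1 -0.5 -0.6] w 46.9
```

```bash
python3 -m creep '[[-1,-1,4,0],[0,0,1,0],[0,0,0,0],[0,0,0,0]]'; python3 -m creep '[[0,0,0,0],[0,0,0,0],[0,0,0,0],[0,0,0,0],[0,0,0,0]]' 1 25;  python3 pos.py; python3 -m creep '[[0,0,-15,0],[0,0,-30,0],[0,0,-45,0],[0,0,-30,0],[0,0,0,0]]'; python3 pos.py
python3 - <<'E'
from fit import *
t,_=shot("top","t25"); X,ok=cloud(t)
hsv=cv2.cvtColor(t["image"],cv2.COLOR_RGB2HSV).astype(int);H,S=hsv[...,0],hsv[...,1]
m=ok&(H>100)&(H<130)&(S>120)&(X[...,2]<45)&(X[...,0]<600)&(X[...,1]>200)
for mm,P in comps(m,X,200):
    Q=P[P[:,2]>20]; print("pan",rect(P),"rim",rect(Q),"floor z",np.median(P[:,2]))
E
```

```text
time: 52.4
ee_pos: [600.6, 147.5, 43.0]
ee_rot: [2.202, 2.241, -0.0]
wrist_force: [-0.6, 0.6, 1.1]
gripper_width: 46.8
time: 52.9
ee_pos: [600.7, 147.6, 43.1]
ee_rot: [2.202, 2.241, 0.0]
wrist_force: [-0.7, -0.2, -0.6]
gripper_width: 29.7
t 52.9 pos [600.7 147.6  43.1] yaw 91.0 tilt [ 0. -0. -1.] F [-0.7 -0.2 -0.6] w 29.7
time: 53.4
ee_pos: [603.9, 148.1, 171.3]
ee_rot: [2.196, 2.235, 0.017]
wrist_force: [0.5, -0.5, -0.3]
gripper_width: 30.0
t 53.4 pos [603.9 148.1 171.3] yaw 91.0 tilt [ 0.  0. -1.] F [ 0.5 -0.5 -0.3] w 30.0
pan (array([482.1, 418.2]), array([ 72.4, 186.4]), 89.32635498046875) rim (array([482.1, 418.2]), array([ 72.4, 186.4]), 89.32635498046875) floor z 4.614468083927704
pan (array([508. , 326.2]), array([132.4,  38.2]), 0.6533793807029724) rim (array([510.8, 313.4]), array([134.5,  29.9]), 10.914549827575684) floor z 8.258825921513107
```

View pics/t25.png

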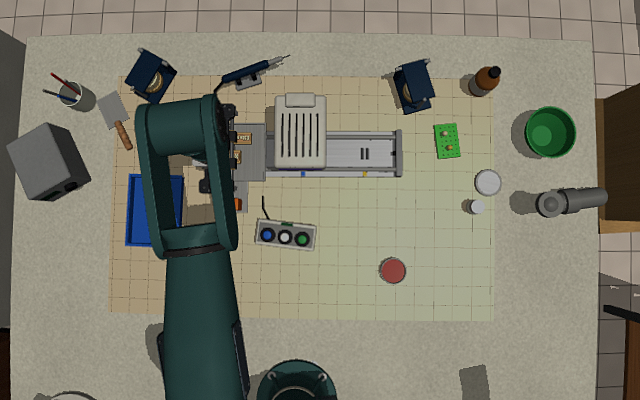

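The pan has been knocked: it now spans about x 127-185, y 175-246 in the top view, roughly 3 cm further out. I'll take the held model over and measure the pan again.

```bash
python3 -m creep '[[20,0,-10,0],[38,-25,-20,0],[38,-30,0,0],[38,-30,0,0],[38,-35,0,0],[0,0,0,0],[0,0,0,0]]'; python3 pos.py
cat > pan.py <<'E'
from fit import *
import sys
p,o=shot("wrist",sys.argv[1]); X,ok=cloud(p,o)
hsv=cv2.cvtColor(p["image"],cv2.COLOR_RGB2HSV).astype(int);H,S=hsv[...,0],hsv[...,1]
m=ok&(H>100)&(H<130)&(S>120)&(X[...,2]<45)&(X[...,0]<640)&(X[...,1]>200)
P=X[m]; print("all",rect(P),P.min(0),P.max(0)); Q=P[(P[:,2]>23)]; print("rim",rect(Q)); F=P[P[:,2]<8]; print("floor",rect(F),"z",np.median(F[:,2]),len(F))
for k in spot_point(p,"case_pan")[:1]: print(k,onz(p,k["at"],0,o))
E
python3 pan.py w26
```

```text
time: 54.15
ee_pos: [477.4, 316.6, 191.6]
ee_rot: [-2.199, -2.244, 0.004]
wrist_force: [1.0, 0.4, -0.0]
gripper_width: 29.3
t 54.1 pos [477.4 316.6 191.6] yaw 91.2 tilt [-0. -0. -1.] F [ 1.   0.4 -0. ] w 29.3
all (array([481.7, 379.9]), array([141.2, 187.6]), 88.79969787597656) [387.5 307.5   0.3] [576.7 451.7  31.2]
rim (array([481.7, 379.9]), array([141.2, 187.6]), 88.79969787597656)
floor (array([481.9, 379.7]), array([129.4, 175.2]), 88.77774047851562) z 3.4021934216501393 20660
{'at': [333.8, 121.5], 'score': 0.88} [485.9 379.9   0. ]
```

View pics/w26.png

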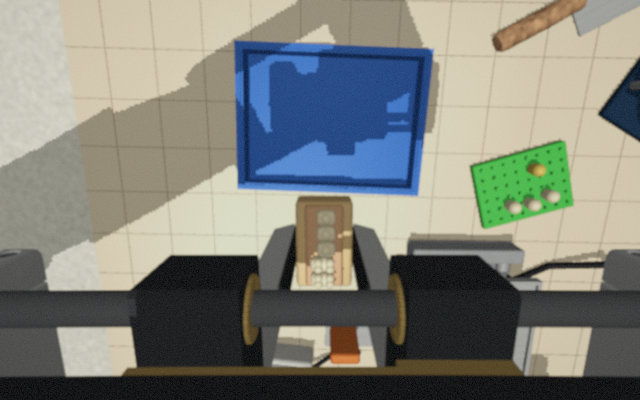

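The pan now has its centre at (481.8,379.8), inside size 175x129 as specified, floor at about 3.5. I'll place the first model in the near half.

```bash
python3 -m creep '[[32,-16,0,0],[32,-17,0,0],[0,0,0,0],[0,0,40,0],[0,0,40,0],[0,0,40,0],[0,0,30,0],[0,0,15,0],[0,0,8,0],[0,0,0,0],[0,0,0,0]]'; python3 pos.py
```

```text
time: 55.35
ee_pos: [446.1, 380.1, 21.9]
ee_rot: [2.202, 2.24, 0.005]
wrist_force: [1.0, -0.1, 0.5]
gripper_width: 29.7
t 55.4 pos [446.1 380.1  21.9] yaw 91.0 tilt [ 0.  0. -1.] F [ 1.  -0.1  0.5] w 29.7
```

```bash
python3 -m creep '[[0,0,7,0],[0,0,4,0],[0,0,1,0],[0,0,0,0],[0,0,0,0]]'; python3 pos.py
```

```text
time: 55.85
ee_pos: [444.6, 379.8, 8.2]
ee_rot: [2.201, 2.241, 0.0]
wrist_force: [-0.2, 0.1, 0.4]
gripper_width: 30.2
t 55.9 pos [444.6 379.8   8.2] yaw 91.0 tilt [ 0.  0. -1.] F [-0.2  0.1  0.4] w 30.2
```

```bash
python3 -m creep '[[0,0,1,0],[0,0,0,0],[0,0,0,0]]'; python3 pos.py; python3 -m creep '[[0,0,0,0],[0,0,0,0],[0,0,0,0]]' 0.61; python3 -m creep '[[0,0,-15,0],[0,0,-30,0],[0,0,-45,0],[0,0,-45,0],[0,0,-40,0],[0,0,0,0],[0,0,0,0]]'; python3 pos.py; python3 mod.py wrist w27 4
```

```text
time: 56.15
ee_pos: [444.6, 379.7, 7.1]
ee_rot: [2.202, 2.241, 0.0]
wrist_force: [-0.5, -0.4, -0.6]
gripper_width: 30.0
t 56.1 pos [444.6 379.7   7.1] yaw 91.0 tilt [ 0. -0. -1.] F [-0.5 -0.4 -0.6] w 30.0
time: 56.45
ee_pos: [444.7, 379.7, 7.1]
ee_rot: [2.202, 2.241, 0.0]
wrist_force: [0.3, 0.0, -0.9]
gripper_width: 36.4
time: 57.15
ee_pos: [445.3, 380.1, 184.7]
ee_rot: [2.201, 2.24, 0.007]
wrist_force: [-0.9, 0.4, -0.2]
gripper_width: 36.7
t 57.1 pos [445.3 380.1 184.7] yaw 91.0 tilt [ 0.  0. -1.] F [-0.9  0.4 -0.2] w 36.7
wrist 1224 c [443.9 380.9] size [28.5 46.7] long axis deg -88.8 z 3/50/97% [18.1 21.6 27.9] px 323.0 183.0
0.86 [319.7, 182.8] [440.9 378.8   4. ]
```

View pics/w27.png

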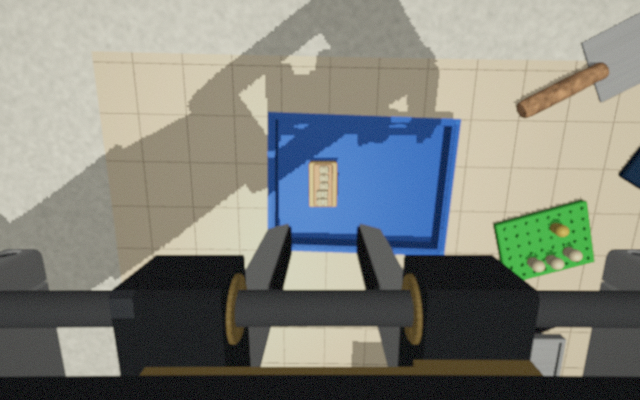

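Model 2 stands flat in the pan at (444,380). Now the far model.

```bash
python3 -m creep '[[-39.5,37,0,0],[-39.5,37,0,0],[-39.5,37,0,0],[-39.5,37,0,0],[-39.5,37,0,0],[-39.5,37,0,0],[0,0,0,0],[0,0,0,0]]' 0.5; python3 pos.py; python3 mod.py wrist w28 40
```

```text
time: 58.05
ee_pos: [652.9, 163.1, 178.8]
ee_rot: [-2.202, -2.236, 0.007]
wrist_force: [0.2, 0.4, -0.3]
gripper_width: 47.0
t 58.0 pos [652.9 163.1 178.8] yaw 90.9 tilt [-0. -0. -1.] F [ 0.2  0.4 -0.3] w 47.0
wrist 1671 c [669.7 145.5] size [31.6 53.8] long axis deg -89.1 z 3/50/97% [41.5 57.4 64. ] px 342.0 206.0
0.89 [342.2, 206.0] [669.7 146.3  40. ]
```

View pics/w28.png

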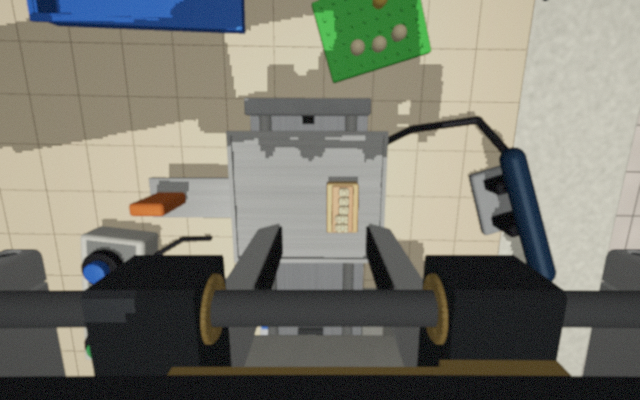

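```bash
python3 -m creep '[[-16,17,0,0],[0,0,0,0],[0,0,40,0],[0,0,40,0],[0,0,30,0],[0,0,13,0],[0,0,5,0],[0,0,0,0],[0,0,0,0]]'; python3 pos.py
```

```text
time: 59.05
ee_pos: [672.1, 149.2, 56.7]
ee_rot: [2.199, 2.24, 0.005]
wrist_force: [-0.5, -0.3, 0.6]
gripper_width: 46.9
t 59.0 pos [672.1 149.2  56.7] yaw 91.0 tilt [ 0.  0. -1.] F [-0.5 -0.3  0.6] w 46.9
```

```bash
python3 -m creep '[[-1,-1,7,0],[0,0,3.5,0],[0,0,0,0],[0,0,0,0]]'; python3 pos.py; python3 -m creep '[[0,0,0,0],[0,0,0,0],[0,0,0,0],[0,0,0,0],[0,0,0,0]]' 1 25;  python3 pos.py; python3 -m creep '[[0,0,-15,0],[0,0,-30,0],[0,0,-45,0],[0,0,-40,0],[0,0,-20,0],[0,0,0,0]]'; python3 pos.py
```

```text
time: 59.45
ee_pos: [669.8, 147.5, 43.5]
ee_rot: [-2.202, -2.241, 0.0]
wrist_force: [-0.5, -0.2, 0.6]
gripper_width: 46.9
t 59.5 pos [669.8 147.5  43.5] yaw 91.0 tilt [-0. -0. -1.] F [-0.5 -0.2  0.6] w 46.9
time: 59.95
ee_pos: [670.0, 147.6, 43.7]
ee_rot: [2.202, 2.241, 0.0]
wrist_force: [0.5, -0.0, 0.0]
gripper_width: 30.2
t 60.0 pos [670.  147.6  43.7] yaw 91.0 tilt [ 0. -0. -1.] F [ 0.5 -0.   0. ] w 30.2
time: 60.55
ee_pos: [672.0, 148.0, 200.5]
ee_rot: [2.197, 2.236, 0.014]
wrist_force: [0.3, -1.0, 0.6]
gripper_width: 29.5
t 60.5 pos [672.  148.  200.5] yaw 91.0 tilt [ 0.  0. -1.] F [ 0.3 -1.   0.6] w 29.5
```

```bash
python3 -m creep '[[37,-29.4,0,0],[37,-29.4,0,0],[37,-29.4,0,0],[37,-29.4,0,0],[37,-29.4,0,0],[0,0,0,0],[0,0,0,0]]'; python3 pos.py; python3 pan.py w29; python3 mod.py wrist w29b 4
```

```text
time: 61.25
ee_pos: [518.3, 330.4, 192.2]
ee_rot: [2.199, 2.244, -0.004]
wrist_force: [0.2, 0.1, -0.4]
gripper_width: 29.6
t 61.2 pos [518.3 330.4 192.2] yaw 91.1 tilt [-0. -0. -1.] F [ 0.2  0.1 -0.4] w 29.6
all (array([481.7, 379.9]), array([141.1, 187.4]), 88.93932342529297) [387.3 307.7   0.4] [576.4 451.5  31.4]
rim (array([481.7, 379.9]), array([141.1, 187.4]), 88.93932342529297)
floor (array([481.4, 379.7]), array([129.3, 174.8]), 88.9119644165039) z 3.3756499747204884 18519
{'at': [289.7, 136.2], 'score': 0.91} [479.2 377.2   0. ]
wrist 1341 c [444.2 380.1] size [29.6 46.7] long axis deg -89.0 z 3/50/97% [16.9 21.5 28. ] px 253.0 132.0
0.75 [479.7, 192.4] [693.7 317.6   4. ]
0.7 [327.7, 237.0] [524.6 262.    4. ]
0.69 [252.6, 132.6] [441.5 379.3   4. ]
```

View pics/w29.png

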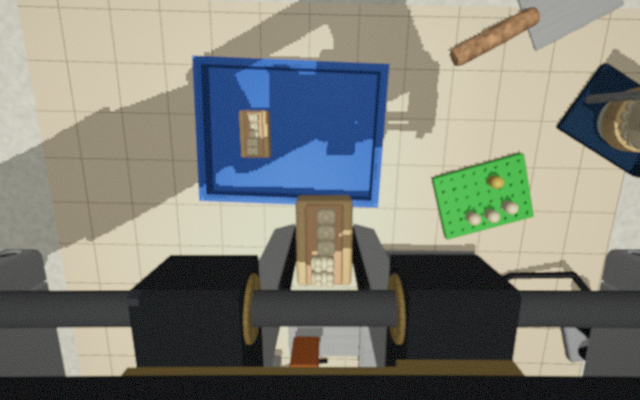

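The pan hasn't moved, and model 2 still stands in it at (255,133). I'll place model 1 at (520,380).

```bash
python3 -m creep '[[25,1,0,0],[25,2,0,0],[0,0,0,0],[0,0,40,0],[0,0,40,0],[0,0,40,0],[0,0,25,0],[0,0,15,0],[0,0,5,0],[0,0,0,0],[0,0,0,0]]'; python3 pos.py
```

```text
time: 62.55
ee_pos: [523.1, 380.5, 30.7]
ee_rot: [2.201, 2.24, 0.005]
wrist_force: [0.3, -0.1, -0.6]
gripper_width: 29.6
t 62.5 pos [523.1 380.5  30.7] yaw 91.0 tilt [ 0.  0. -1.] F [ 0.3 -0.1 -0.6] w 29.6
```

```bash
python3 -m creep '[[0,-1,10,0],[0,0,6,0],[0,0,3,0],[0,0,2,0],[0,0,0,0],[0,0,0,0]]'; python3 pos.py
```

```text
time: 63.15
ee_pos: [520.8, 380.1, 7.7]
ee_rot: [2.202, 2.241, 0.0]
wrist_force: [-1.4, 0.1, 1.1]
gripper_width: 29.7
t 63.1 pos [520.8 380.1   7.7] yaw 91.0 tilt [ 0.  0. -1.] F [-1.4  0.1  1.1] w 29.7
```

```bash
python3 -m creep '[[0,0,0,0],[0,0,0,0],[0,0,0,0]]' 0.61; python3 -m creep '[[0,0,-15,0],[0,0,-30,0],[0,0,-45,0],[0,0,-45,0],[0,0,-40,0],[0,0,0,0],[0,0,0,0]]'; python3 pos.py; python3 mod.py wrist w30 4; python3 pan.py w30b
```

```text
time: 63.45
ee_pos: [520.8, 380.0, 7.5]
ee_rot: [2.202, 2.241, 0.0]
wrist_force: [-0.8, 0.4, -1.0]
gripper_width: 36.3
time: 64.15
ee_pos: [521.4, 380.5, 185.4]
ee_rot: [2.201, 2.24, 0.007]
wrist_force: [-1.0, 0.6, -0.8]
gripper_width: 36.4
t 64.2 pos [521.4 380.5 185.4] yaw 91.0 tilt [ 0.  0. -1.] F [-1.   0.6 -0.8] w 36.4
wrist 1247 c [444.4 380.5] size [29. 46.] long axis deg -89.0 z 3/50/97% [16.  21.6 27.9] px 251.0 182.0
wrist 1231 c [520.1 381.1] size [28.7 47.3] long axis deg -89.1 z 3/50/97% [18.  21.7 28. ] px 322.0 183.0
0.94 [249.9, 182.7] [440.9 377.9   4. ]
0.85 [322.6, 180.7] [520.2 381.5   4. ]
0.73 [287.3, 183.7] [481.7 377.5   4. ]
all (array([481.5, 379.8]), array([140.9, 187.4]), 88.87262725830078) [387.  308.3   0.3] [576.4 451.7  31. ]
rim (array([481.5, 379.8]), array([140.9, 187.4]), 88.87262725830078)
floor (array([481.5, 379.2]), array([130.4, 174.8]), 88.90274047851562) z 3.4231668825155452 15877
```

View pics/w30.png

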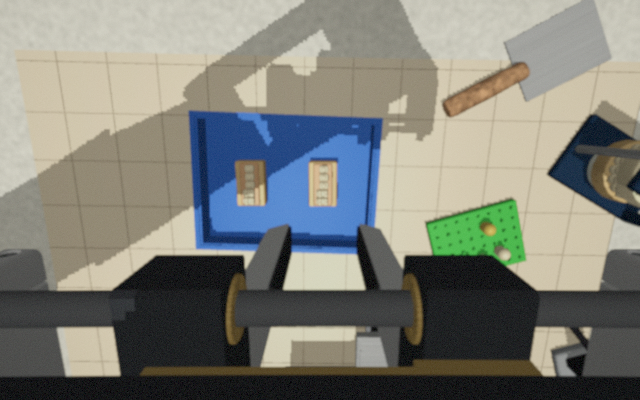

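Both models stand flat in the pan, teeth up. Now I'll return the carrier.

```bash
python3 -m creep '[[-45,-5,0,0],[-45,-5,0,0],[-45,-5,0,0],[-45,-5,0,0],[-45,-4,0,0],[0,0,0,0],[0,0,0,0]]' 0.55;python3 -m creep '[[0,0,0,8.27],[0,0,0,8.27],[0,0,0,8.27],[0,0,0,8.27],[0,0,0,8.27],[0,0,0,8.27],[0,0,0,8.27],[0,0,0,8.27],[0,0,0,8.27],[0,0,0,8.27],[0,0,0,8.27],[0,0,0,0]]';python3 -m creep '[[0,0,0,0]]'; python3 pos.py; python3 hand.py w31
```

```text
time: 65.05
ee_pos: [500.2, 153.9, 181.4]
ee_rot: [-2.203, -2.237, 0.002]
wrist_force: [-0.1, -0.8, 1.0]
gripper_width: 42.0
time: 66.25
ee_pos: [500.3, 156.3, 181.6]
ee_rot: [-3.141, -0.005, 0.003]
wrist_force: [0.2, 0.5, 0.5]
gripper_width: 42.1
time: 66.35
ee_pos: [500.4, 155.9, 181.9]
ee_rot: [-3.142, -0.009, 0.002]
wrist_force: [-0.3, 0.0, -0.1]
gripper_width: 42.2
t 66.3 pos [500.4 155.9 181.9] yaw 0.3 tilt [-0.  0. -1.] F [-0.3  0.  -0.1] w 42.2
or 388 (array([502. , 151.3]), array([28.4,  9.4]), 0.5813441872596741)
{'at': [326.5, 197.8], 'score': 0.67} [497.2 152.   65. ]
{'at': [327.3, 40.1], 'score': 0.9} [634.5 152.   40. ]
```

```bash
python3 -m creep '[[1.5,4.3,0,0],[0,0,0,0],[0,0,30,0],[0,0,30,0],[0,0,30,0],[0,0,25,0],[0,0,10,0],[0,0,0,0],[0,0,0,0]]'; python3 -m creep '[[0,0,0,0],[0,0,0,0],[0,0,0,0]]' 0.79 10; python3 pos.py; python3 -m creep '[[0,3,0,0],[0,3,0,0],[0,4,0,0],[0,6,0,0],[0,10,0,0],[0,14,0,0],[0,15,0,0],[0,15,0,0],[1,15,0,0],[0,15,0,0],[0,15,0,0],[0,0,0,0]]'; python3 pos.py
```

```text
time: 67.4
ee_pos: [503.1, 150.4, 58.8]
ee_rot: [-3.141, -0.001, -0.003]
wrist_force: [0.2, 0.2, 0.5]
gripper_width: 42.3
time: 67.7
ee_pos: [502.9, 150.5, 58.7]
ee_rot: [-3.141, -0.001, -0.003]
wrist_force: [0.9, 0.2, 0.1]
gripper_width: 21.9
t 67.7 pos [502.9 150.5  58.7] yaw 0.0 tilt [ 0.  0. -1.] F [0.9 0.2 0.1] w 21.9
time: 68.9
ee_pos: [503.0, 32.8, 57.3]
ee_rot: [3.14, -0.003, -0.001]
wrist_force: [0.0, -0.1, -0.4]
gripper_width: 19.5
t 68.9 pos [503.   32.8  57.3] yaw -0.1 tilt [-0. -0. -1.] F [ 0.  -0.1 -0.4] w 19.5
```

```bash
python3 -m creep '[[0,13,0,0],[0,13,0,0],[0,13,0,0],[0,13,0,0],[0,13,0,0],[0,13,0,0],[1,13,0,0],[0,13,0,0],[0,13,0,0],[0,13,0,0],[0,13,0,0],[0,0,0,0]]'; python3 pos.py
```

```text
time: 70.1
ee_pos: [504.5, -110.0, 57.7]
ee_rot: [3.14, -0.002, 0.001]
wrist_force: [0.5, 0.3, 0.4]
gripper_width: 19.7
t 70.1 pos [ 504.5 -110.    57.7] yaw -0.1 tilt [ 0. -0. -1.] F [0.5 0.3 0.4] w 19.7
```

```bash
python3 -m creep '[[0,12,0,0],[0,12,0,0],[0,12,0,0],[0,10,0,0],[0,6,0,0],[0,4,0,0],[0,3,0,0],[0,0,0,0],[0,0,0,0]]'; python3 pos.py; python3 hand.py w32
```

```text
time: 71.0
ee_pos: [504.2, -167.5, 57.7]
ee_rot: [3.14, 0.001, -0.001]
wrist_force: [0.6, 0.3, -0.8]
gripper_width: 19.5
t 71.0 pos [ 504.2 -167.5   57.7] yaw 0.0 tilt [-0. -0. -1.] F [ 0.6  0.3 -0.8] w 19.5
or 1285 (array([ 506. , -165.1]), array([29.1, 11.4]), 0.133268341422081)
{'at': [318.6, 241.8], 'score': 0.61} [ 504.9 -166.    65. ]
{'at': [71.3, 369.0], 'score': 0.61} [405.2   1.6  40. ]
```

```bash
python3 -m creep '[[0,1.5,0,0],[0,1.5,0,0],[0,1,0,0],[0,0,0,0],[0,0,0,0]]'; python3 pos.py; python3 -m creep '[[0,-3,0,0],[0,0,-10,0],[0,0,-40,0],[0,0,-50,0],[0,0,-40,0],[0,0,0,0],[0,0,0,0]]' 0.5; python3 pos.py; python3 hand.py w33
```

```text
time: 71.65
ee_pos: [504.4, -170.8, 57.6]
ee_rot: [3.141, 0.001, 0.0]
wrist_force: [-0.5, -0.2, 0.2]
gripper_width: 19.9
t 71.7 pos [ 504.4 -170.8   57.6] yaw 0.0 tilt [ 0. -0. -1.] F [-0.5 -0.2  0.2] w 19.9
time: 72.35
ee_pos: [505.1, -167.9, 199.6]
ee_rot: [3.14, 0.001, 0.006]
wrist_force: [-0.0, -0.3, -0.4]
gripper_width: 47.3
t 72.3 pos [ 505.1 -167.9  199.6] yaw 0.1 tilt [ 0. -0. -1.] F [-0.  -0.3 -0.4] w 47.3
or 345 (array([ 506.2, -168.3]), array([28.9, 10. ]), 0.041717082262039185)
{'at': [323.9, 190.2], 'score': 0.89} [ 505.8 -169.6   65. ]
{'at': [321.2, 42.1], 'score': 0.64} [ 642.2 -167.1   40. ]
```

View pics/w33.png

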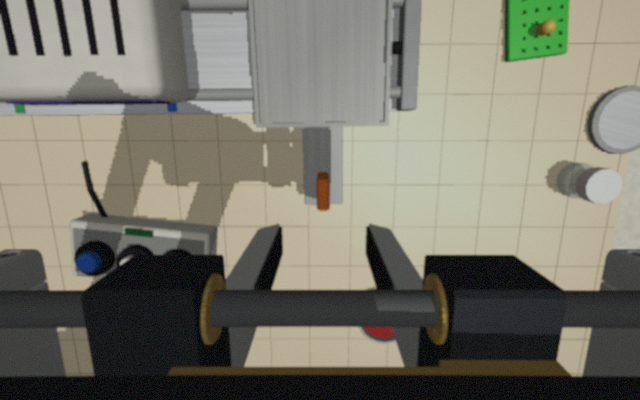

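```bash
python3 -m creep '[[-40,0,0,0],[-40,20,0,0],[-40,20,0,0],[0,0,0,0],[0,0,0,0]]'; python3 mod.py top t34 4
python3 - <<'E'
from fit import *
t,_=shot("top");s,_=shot("scene","s34")
for n in ("wax_tin","tin_lid","glaze_jar","pin_board"):
    for nm,p in (("top",t),("scene",s)):
        for k in spot_point(p,n)[:2]:
            print(n,nm,round(k["score"],2),onz(p,k["at"],0))
E
```

```text
time: 73.0
ee_pos: [383.6, -207.6, 196.3]
ee_rot: [-3.14, 0.002, 0.002]
wrist_force: [0.8, -0.3, 0.1]
gripper_width: 46.8
top 79 c [ 817.  -455.9] size [59.3 27.7] long axis deg 37.3 z 3/50/97% [43.8 64.4 73.8] px 480.0 85.0
top 200 c [518.9 380.2] size [26.5 49.3] long axis deg -89.2 z 3/50/97% [13.6 20.2 29.3] px 155.0 196.0
top 199 c [444.3 380.8] size [28.7 49. ] long axis deg -88.8 z 3/50/97% [14.8 21.1 28.1] px 154.0 225.0
0.66 [157.1, 224.1] [445.4 377.6   4. ]
wax_tin top 0.57 [442.1 379.9   0. ]
wax_tin scene 0.78 [ 348.  -249.2    0. ]
tin_lid top 0.92 [ 565.5 -487.3    0. ]
tin_lid top 0.47 [520.4 391.8   0. ]
tin_lid scene 0.58 [ 576.4 -495.3    0. ]
glaze_jar top 0.73 [ 511.2 -437.6    0. ]
glaze_jar top 0.6 [487.2 387.2   0. ]
glaze_jar scene 0.57 [ 523.8 -453.2    0. ]
pin_board top 0.9 [ 682.2 -387.8    0. ]
pin_board top 0.63 [697.7 322.5   0. ]
pin_board scene 0.91 [707.1 315.2   0. ]
pin_board scene 0.58 [ 677.8 -376.7    0. ]
```

View pics/t34.png

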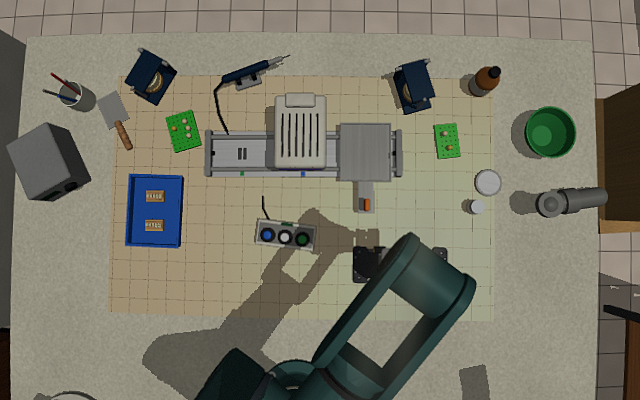

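View pics/s34.png

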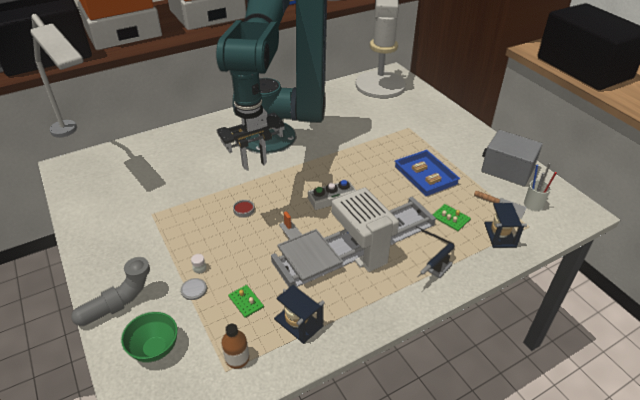

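Both views show the two models in the pan, at (155,196) and (154,225) in the top view. The empty carrier is at the right-hand station, the bystanders look unmoved, and the arm is clear. Handing in.

```bash
python3 -c "
from workcell import *
print(close_job())"
```

```text
the job is handed in; nothing more can be done
None
```

I finished the whole sequence in the order asked and handed it in at about 73 s of the 210 s allowed. Only two models were on the bench; both went through the lamp station and now stand in the case pan. The hand-in gives no verdict, so the result rests on my own checks.

**Last checks**
- **Models:** both are teeth up and flat on the pan floor, at about (444,380) and (520,380). Their block tops read 21–22 mm and tooth tips 28 mm.
- **Carrier:** it is empty and at the loading station. Its tab is at y = -168.3 mm, the same reading as when I first put it there.
- **Keys:** blue, white and green were pressed one at a time, each down to its bottom stop (z about 50 mm, 8–11 N). I judged this by height and force, because the key travel can't be read directly.
- **Bystanders:** they look unmoved in the pictures. The final top view gave no usable wax-tin reading (the network put it on a model in the pan), so I judged that one by eye and from the scene camera.

**What did not go smoothly**
- **Stiff carrier:** it stuck about 11–13 mm short of both the lamp and unloading stations, which the task text does not mention. It gave way at roughly 10–12 N and then settled at the station. The models stayed put on the plate.
- **Knocked pan:** the pan was moved about 4 cm while the robot was elsewhere. I measured it again before placing anything and left it where it was.

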